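# Lock the grooved plug into the decoction canister's cam-arm coupler

### The job

Close up the decoction canister: with both of the coupler's cam arms still raised, set the grooved plug upright into the coupler's mouth and let it rest on the rubber seat, then swing the two arms down together until both are fully home and the plug is drawn down tight. Do it gently: never have one arm home while the other is still well up, do not force the plug onto its seat or the arms onto their stops, and leave everything else on the counter as it stands.

Things in the scene. Friction and masses are not known exactly. Their poses are not given: they have to be found in the camera images.
- canister: low stainless canister, 170 mm wide, 85 mm high to its lid, fixed to the counter, with the coupler standing up from the middle of its lid, on the same upright axis. Origin: centre of its underside; z up; x is the level direction in which the two cam arms lie (cam_a on +x, cam_b on -x)
- seat (a joint): how far the rubber seat in the coupler is pressed down, m (0 = free). Coupler: upright metal tube, 49 mm outside, 36.4 mm bore, screwed more or less deep into the lid: its rim is 135 to 145 mm above the counter, not measured. The seat's face is 26 mm below the rim; it gives 1 mm per 6 N, at most 6 mm; locked, the plug holds it 2.5 to 3 mm down. Over 5.5 mm damages it
- cam_a (a joint): angle of the arm on the canister's +x side, rad: 0 = home (down, at its rigid stop), 1.9 = thrown back; starts at 1.35-1.55, stays where left. Polished, slippery brass. Pivot 22.6 mm from the coupler's axis, 7 mm below its rim; a 22 mm shank, then a tab bent outward, 22 mm wide. Home, the tab lies 32-61 mm from the axis, its upper face 25-32 mm below the rim, 14 deg from level
- cam_b (a joint): the same for the arm on the canister's -x side. An arm moves under about 3 N at its tab, up to 10 N below 1.2 rad, where the cam draws on the plug. Two fingers spread 70 to 110 mm apart, astride the plug's head and coming straight down, press both tabs at once; or press them in turns, part of the way each
- plug_mid (a point): centre (half-way up) of the loose grooved plug, solid metal, 210 to 370 g, round, 52 mm high, upright on its foot; z along its axis. From the foot up: taper 26 to 34 mm wide (0-5 mm), 34 mm land (to 12), groove, neck 23 mm wide, 34 mm land (28-34), round head 30 mm wide (34-52), held by this. 1.2 mm play all round in the bore; on the seat its centre is level with the rim, head 8-26 above
- plain_plug: plain stainless plug without a groove: a 48 mm disc 26 mm high with a 26 mm knob on it, 42 mm high in all. Does not belong to this coupler; leave it. Origin: centre of its underside
- mortar: brass mortar, 100 mm wide, 85 mm high, with its pestle fast in it. Leave it. Origin: centre of the underside
- jar_tall: brown glass jar, 72 mm wide, 150 mm high. Leave it. Origin: centre of the underside
- packets: block of folded paper packets, 100 x 75 x 25 mm. Leave it. Origin: centre of the underside
- spare_gasket: flat black rubber ring, 38 mm wide, 6 mm high. Leave it. Origin: centre of the underside
- weight: brass weight, 40 mm wide, 40 mm high. Leave it. Origin: centre of the underside
Mind the look-alikes: they are no part of the job. What is shaped like the part that bears plug_mid but purple, red or turquoise is not meant.

How it is judged:
By the outcome, as a careful person would: the job done as asked, in the order asked, and still so for the second after the job is handed in, with the robot touching nothing.
It also fails if it takes over 64 s, if anything falls off the work surface, if the arm or the gripper's body presses on something with over 40 N, if the wrist force passes 120 N, or if a joint passes its speed limit or range.

### The arm

A 6-joint arm with a two-finger parallel gripper is mounted at the origin on the work surface. World frame = base frame: x ahead of the robot, y to its left, z up, the work surface at z = 0. Lengths are in m, angles in degrees, forces in N, time in s.
With the tool pointing down it reaches from about 0.375 to 0.9 m from the base axis. Payload 3.1 kg.
Tool frame: the origin (TCP) lies at the very end of the fingers, on their centre line; the grasp point (between the pads) lies 19 mm behind it (bot.hold_point_z is the z of the grasp point in the tool frame, in m); z points along the fingers, y is the direction in which the jaws open and shut (so a half turn about z gives the same grasp; the last joint's range is limited). The gripper opens to 87 mm and grips with 3 to 60 N. Pads are 19 mm wide; open, the fingers measure 117 mm over their backs; the gripper's body (75 mm by 190 mm) begins 51 mm behind the grasp point.
Start: joints at [-79.899, 30.224, 82.088, -0, 67.689, -10.227], TCP at [0.217, -0.586, 0.223] pointing down, gripper open.
Joint ranges: [-176.69, 176.69], [-43.24, 126.21], [12.49, 139.97], [-82, 262], [0, 151.66], [-163.58, 163.58]. Speed limits (degrees/s): [159.86, 159.86, 180, 180, 180, 180].

### API

Orientations are given as a 3x3 rotation matrix whose columns are the frame's x, y, z axes.
In Python, from rig import bot gives the robot as it stands.
- The arm moves only by the tool servo_tool, never from a script. Its argument "increments" is a list of rows, each a list of 3 entries, a list of its own where there are three numbers: the closure, from 0 (fully open) to 1 (shut), then the shift along the tool's x, y, z in mm, then the turn about the tool's z in degrees. In form: [[claw, [x, y, z], turn], ...]. A call has 1 to 5 rows; each row shifts and turns the commanded pose from where the row before left it, along the tool's axes as they then stand; what a row does not reach is not made up. A row lasts 1/8 s, in which the tool goes at most 62.5 mm and 10.7 degrees, less where a joint would pass 70% of its speed; a pose out of reach is approached as far as the arm can. A call with a gripper value outside its range is refused whole. The fingers move at their own pace and stop on an object; the grip force is fixed at half the most. Time passes only in rows, so rows that do not move let the fingers close. It gives the time, the measured TCP pose, the force and the opening at its end, in the units of the state.
- bot.read_state(): the state, without advancing time (a new reading comes with each control period).
- bot.capture(name): name is "scene" or "top" or "wrist"; returns (picture, depth): 384x512x3 uint8, blue, green, red; 384x512 float32, m along the optical axis (not along the pixel's ray), 0 where there is no reading.
- bot.camera_info(name): a dict with "K" (3x3 intrinsics, pixels), "R" (3x3) and "t" (3): a world point X has camera coordinates R X + t; the wrist camera has in their place "mount" (4x4, takes a point from camera to tool coordinates, whose origin is the TCP and whose axes are the flange's). Camera axes: x right, y down, z forward; pixel columns grow to the right and rows downward; lengths in m; the calibration is good to about 2 mm. The wrist camera is an equidistant fisheye: a pixel r from the principal point sees the ray r / f radians off the axis. A picture is of the moment at which its call begins: read the wrist's pose just before it. camera_info takes no time and is no camera call.
- bot.hand_in(): hands the job in, once; it reports no verdict.
Trained networks look in the newest picture that a camera, given by its name, has taken for a name from the list of things; names that differ only in an ending like _2 or _b are one class to them, and where a whole thing is asked for, a point or a joint stands for the part that bears it (a point fixed in the world has none). Each returns a list of dicts, best first, with "p" (0 to 1); they miss things now and then, are a little off and sometimes report something else, mostly with a low value. They report only what shows in the picture. A call takes as long as a camera call. They do not tell look-alikes from the thing itself.
- bot.find_in(camera, thing): "bbox" ([left, top, right, bottom] in pixels, round what is visible of it).
- bot.trace(camera, thing): "region" (384x512 bool, what is visible of it) and "bbox" ([left, top, right, bottom] in pixels, round what is visible of it).
The state is a dict: "time_s": time; "joint_positions": joint angles; "qvel": joint speeds; "tau": joint torques, N m; "position": TCP position; "tcp_rot": TCP orientation; "force": force on the tool from outside, world axes, zero at the start; "moment": the same for the moment, N m; "opening": opening from 0.0 (shut) to 1.0 (fully open).
Only numpy, scipy, OpenCV 4.12 (cv2) and the standard library are available. Lean on these libraries where they do the work, as an engineer would, in place of code of your own. Each camera call takes 0.05 s, during which the arm holds its last target.

## Working session

There is one attempt and no reset: what is moved stays moved. The work goes in short steps, Python scripts to look and compute and a tool call to move; the robot and the scene stay as the last step left them, time stands still between calls to the robot, and variables do not carry over. Pictures are saved under pics/ and viewed, and the job is handed in when it is done.

Besides the shell and the picture viewer there is one more tool, called after ">>>" by a JSON object that holds its "fn" and its "kwargs". servo_tool: Moves the arm, as the interface text tells. Its arguments: {"type":"object","properties":{"increments":{"type":"array","items":{"type":"array"}}},"required":["increments"]}

```bash
ls; mkdir -p pics
python3 - <<'E'
from rig import bot
import cv2,numpy as np
np.set_printoptions(precision=4,suppress=True)
for c in ["scene","top","wrist"]:
    p,d=bot.capture(c); cv2.imwrite(f"pics/{c}0.png",p); np.save(f"pics/{c}0.npy",d)
    print(c,bot.camera_info(c))
print(bot.read_state(), bot.hold_point_z)
E
```

```text
pics
scene {'K': array([[410.8861,   0.    , 251.7909],
       [  0.    , 410.8861, 191.1739],
       [  0.    ,   0.    ,   1.    ]]), 'R': array([[-0.6019,  0.7984, -0.0144],
       [ 0.4318,  0.3103, -0.8469],
       [-0.6717, -0.516 , -0.5315]]), 't': array([ 0.3559, -0.172 ,  1.4662])}
top {'K': array([[397.6393,   0.    , 249.6229],
       [  0.    , 397.6393, 195.5817],
       [  0.    ,   0.    ,   1.    ]]), 'R': array([[ 0.015 , -0.9998,  0.0088],
       [-0.9898, -0.0161, -0.1415],
       [ 0.1416, -0.0066, -0.9899]]), 't': array([-0.0205,  0.5818,  1.1489])}
wrist {'K': array([[297.3186,   0.    , 256.7333],
       [  0.    , 297.3186, 194.9114],
       [  0.    ,   0.    ,   1.    ]]), 'mount': array([[ 0.    , -0.9538, -0.3004,  0.083 ],
       [ 1.    ,  0.0006, -0.0018,  0.0008],
       [ 0.0019, -0.3004,  0.9538, -0.1626],
       [ 0.    ,  0.    ,  0.    ,  1.    ]])}
{'time_s': 0.15, 'joint_positions': array([-79.8999,  30.2698,  82.1387,  -0.0004,  67.688 , -10.2272]), 'qvel': array([ 0.0666, -0.1463, -0.2345,  0.0509, -0.0687, -0.002 ]), 'tau': array([  0.001 , -44.0432, -17.6842,   0.0634,   0.0552,  -0.0001]), 'position': array([ 0.217 , -0.5855,  0.2218]), 'tcp_rot': array([[ 0.9377,  0.3474, -0.0003],
       [ 0.3474, -0.9377,  0.0017],
       [ 0.0003, -0.0017, -1.    ]]), 'force': array([ 0.4452, -0.5481, -0.1565]), 'moment': array([ 0.0469, -0.025 , -0.0345]), 'opening': 0.9955802484369797} -0.0187
```

View pics/scene0.png

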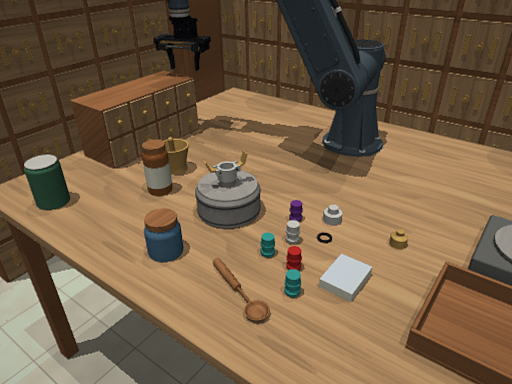

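View pics/top0.png

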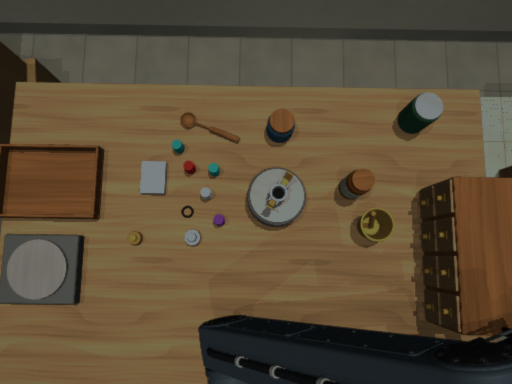

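View pics/wrist0.png

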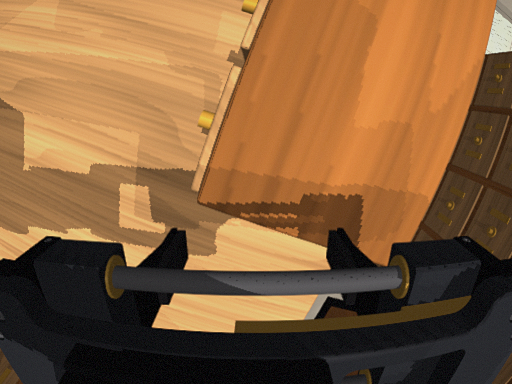

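The scene view shows plug-shaped things at purple (296,211), steel (293,232), turquoise (268,245), red (294,258) and turquoise (293,284). The plain plug is at (333,215). The steel one at (293,232), which is (206,193) in the top view, fits because it is uncoloured and grooved. I'll confirm it in a crop and measure.

```bash
cat > h.py <<'E'
import cv2,numpy as np
from rig import bot
np.set_printoptions(precision=4,suppress=True)
def world(c,d,info,mask=None):
    K,R,t=info["K"],info["R"],info["t"]
    v,u=np.nonzero((d>0) if mask is None else (mask&(d>0)))
    z=d[v,u]; P=np.c_[(u-K[0,2])/K[0,0]*z,(v-K[1,2])/K[1,1]*z,z]
    return (P-t)@R,u,v
def proj(X,info):
    p=info["K"]@(info["R"]@np.asarray(X)+info["t"]); return p[:2]/p[2]
E
python3 - <<'E'
from h import *
s=cv2.imread("pics/scene0.png"); t=cv2.imread("pics/top0.png")
a=cv2.resize(s[190:300,240:360],None,fx=4,fy=4,interpolation=cv2.INTER_CUBIC)
cv2.imwrite("pics/crop_a.png",a)
b=np.hstack([cv2.resize(s[140:240,180:280],(400,400),interpolation=cv2.INTER_CUBIC),cv2.resize(t[155:235,235:315],(400,400),interpolation=cv2.INTER_CUBIC)])
cv2.imwrite("pics/crop_b.png",b)
for c in ["scene","top"]:
    info=bot.camera_info(c); d=np.load(f"pics/{c}0.npy")
    for th in ["plug_mid","canister","cam_a","cam_b","plain_plug","jar_tall"]:
        for r in bot.trace(c,th)[:7]:
            P,u,v=world(c,d,info,r["region"])
            if len(P)==0: continue
            print(c,th,round(r["p"],2),np.array(r["bbox"]),"med",np.median(P,0),"lo",np.percentile(P,2,axis=0),"hi",np.percentile(P,98,axis=0))
E
```

```text
scene plug_mid 0.88 [285.9 246.3 299.1 268.1] med [0.6808 0.1806 0.0376] lo [0.6577 0.158  0.0018] hi [0.6889 0.193  0.054 ]
scene plug_mid 0.76 [262.9 233.1 277.2 259.6] med [0.6756 0.108  0.036 ] lo [0.6573 0.0927 0.0069] hi [0.6828 0.118  0.0536]
scene plug_mid 0.68 [290.8 199.3 303.9 222.5] med [0.5202 0.0862 0.0336] lo [ 0.4396  0.0338 -0.0007] hi [0.529  0.0985 0.0538]
scene plug_mid 0.63 [285.5 270.5 301.2 297.6] med [0.7456 0.2191 0.035 ] lo [ 0.7136  0.1932 -0.0002] hi [0.7543 0.2309 0.0536]
scene plug_mid 0.57 [286.4 221.1 299.6 247.4] med [0.6016 0.1286 0.0344] lo [0.5802 0.1098 0.0024] hi [0.6094 0.1395 0.0536]
scene canister 0.69 [195.6 151.  259.8 228. ] med [ 0.6124 -0.0609  0.0825] lo [ 0.5203 -0.1454  0.0064] hi [ 0.6662 -0.0029  0.1386]
scene cam_a 0.67 [236.8 150.  246.2 160.8] med [ 0.5455 -0.0612  0.1482] lo [ 0.5366 -0.0749  0.1357] hi [ 0.5584 -0.052   0.1681]
scene cam_a 0.5 [207.9 168.6 214.2 171.7] med [ 0.6181 -0.1033  0.1366] lo [ 0.6064 -0.1126  0.1324] hi [ 0.6311 -0.0978  0.1489]
scene cam_b 0.67 [236.8 150.  246.2 160.8] med [ 0.5455 -0.0612  0.1482] l
[... 898 characters left out ...]
] lo [0.4933 0.065  0.0129] hi [0.5217 0.0951 0.0565]
top canister 0.66 [246.1 168.9 304.3 228.5] med [ 0.5735 -0.0852  0.0854] lo [ 0.4988 -0.1646  0.0222] hi [ 0.6527 -0.0094  0.1528]
top cam_a 0.68 [281.  171.5 292.7 187.5] med [ 0.6161 -0.1106  0.1409] lo [ 0.6    -0.1219  0.0849] hi [ 0.6294 -0.0999  0.1658]
top cam_b 0.68 [281.  171.5 292.7 187.5] med [ 0.6161 -0.1106  0.1409] lo [ 0.6    -0.1219  0.0849] hi [ 0.6294 -0.0999  0.1658]
top plain_plug 0.57 [184.5 230.4 199.4 244.4] med [0.4562 0.1589 0.0274] lo [0.436  0.1378 0.022 ] hi [0.4773 0.1797 0.0454]
top jar_tall 0.96 [341.1 168.9 371.9 202. ] med [ 0.6084 -0.3074  0.1452] lo [ 0.5818 -0.3498  0.0045] hi [ 0.6417 -0.2848  0.154 ]
```

View pics/crop_a.png

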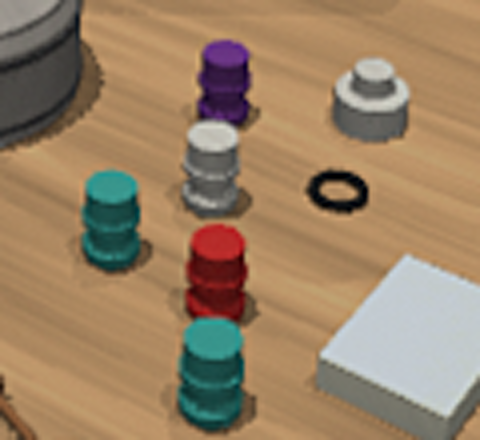

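View pics/crop_b.png

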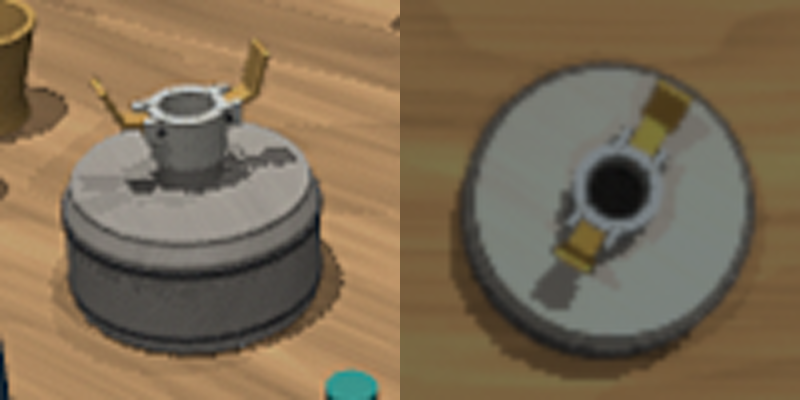

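The crop confirms the steel, uncoloured grooved plug at crop (212,165). The red, purple and turquoise ones are the look-alikes, and the canister's arms both stand raised. Next, finer fits.

Run:
```python
from h import *
from scipy.optimize import least_squares
def circ(P,r=None):
    f=(lambda q:np.hypot(P[:,0]-q[0],P[:,1]-q[1])-(q[2] if r is None else r))
    s=least_squares(f,[*np.median(P[:,:2],0),.02 if r is None else r],loss='soft_l1',f_scale=.002); return s.x
for c in ["top","scene"]:
    info=bot.camera_info(c); d=np.load(f"pics/{c}0.npy"); im=cv2.imread(f"pics/{c}0.png")
    P,u,v=world(c,d,info); col=im[v,u].astype(float)
    # lid
    n=np.hypot(P[:,0]-.575,P[:,1]+.085)
    m=(n<.1)&(P[:,2]>.02)&(P[:,2]<.08); print(c,"side",m.sum(),circ(P[m]),circ(P[m],.085))
    m=(n<.1)&(P[:,2]>.08)&(P[:,2]<.09); print("lid",m.sum(),(P[m].min(0)+P[m].max(0))/2,np.median(P[m],0))
    sat=col.max(1)-col.min(1)
    m=(n<.08)&(P[:,2]>.125)&(sat<40); Q=P[m]; print("rim",m.sum(),np.percentile(Q[:,2],[5,25,50,75,95]),circ(Q), Q.mean(0))
    m=(n<.09)&(P[:,2]>.105)&(sat>60); Q=P[m]; print("brass",m.sum())
    for q,cc in zip(Q,col[m]): print("   ",q)if c=="top" else None
    if m.sum(): print(np.linalg.svd(Q[:,:2]-Q[:,:2].mean(0))[2])
    n=np.hypot(P[:,0]-.59,P[:,1]-.119)
    m=(n<.035)&(P[:,2]>.047); print("plugtop",m.sum(),P[m].mean(0),circ(P[m]),(P[m].min(0)+P[m].max(0))/2)
    m=(n<.035)&(P[:,2]>.036)&(P[:,2]<.047); print("head side",m.sum(),circ(P[m],.015) if m.sum()>3 else '')
    n=np.hypot(P[:,0]-.2,P[:,1]+.6); m=(P[:,1]<-.35)&(P[:,0]>.1)&(P[:,0]<.6); print("cab z",np.percentile(P[m][:,2],[50,90,99]))
```

```text
top side 390 [ 0.5792 -0.0888  0.083 ] [ 0.5803 -0.0893  0.085 ]
lid 1824 [ 0.5773 -0.0873  0.085 ] [ 0.5722 -0.0845  0.0853]
rim 196 [0.1297 0.1355 0.1377 0.1397 0.1494] [ 0.579  -0.0884  0.0235] [ 0.5808 -0.0887  0.1383]
brass 56
    [ 0.6303 -0.1106  0.1657]
    [ 0.6307 -0.1135  0.1641]
    [ 0.6276 -0.116   0.1662]
    [ 0.6252 -0.1216  0.1648]
    [ 0.6161 -0.1051  0.1386]
    [ 0.6162 -0.108   0.138 ]
    [ 0.6137 -0.1054  0.1362]
    [ 0.6137 -0.1081  0.1365]
    [ 0.6137 -0.1109  0.1366]
    [ 0.611  -0.1027  0.1355]
    [ 0.6111 -0.1055  0.1351]
    [ 0.6112 -0.1083  0.1345]
    [ 0.6105 -0.1106  0.139 ]
    [ 0.6106 -0.1135  0.1385]
    [ 0.6082 -0.1     0.1348]
    [ 0.6073 -0.1023  0.14  ]
    [ 0.6089 -0.1058  0.1318]
    [ 0.6073 -0.1077  0.1407]
    [ 0.6085 -0.1111  0.1346]
    [ 0.6058 -0.1002  0.1324]
    [ 0.6066 -0.1033  0.1284]
    [ 0.6051 -0.1053  0.137 ]
    [ 0.6051 -0.1081  0.1372]
    [ 0.6055 -0.111   0.1352]
    [ 0.6025 -0.1054  0.1361]
    [ 0.603  -0.1084  0.1333]
    [ 0.557  -0.0696  0.1379]
    [ 0.5576 -0.0726  0.134 ]
    [ 0.5543 -0.067   0.1367
[... 712 characters left out ...]
  0.1691]
    [ 0.5342 -0.0653  0.1676]
    [ 0.5346 -0.0681  0.1649]
    [ 0.5317 -0.0681  0.1665]
[[-0.8671  0.4981]
 [-0.4981 -0.8671]]
plugtop 80 [0.5903 0.1213 0.0521] [0.5904 0.1214 0.0105] [0.5904 0.1213 0.0526]
head side 10 [0.59   0.1219 0.015 ]
cab z [0.1116 0.2025 0.3055]
scene side 1351 [ 0.5818 -0.0871  0.0838] [0.695  0.0112 0.085 ]
lid 1252 [ 0.5822 -0.0865  0.085 ] [ 0.6016 -0.0684  0.085 ]
rim 258 [0.1264 0.1304 0.1347 0.1373 0.139 ] [ 0.5838 -0.0853  0.0232] [ 0.5846 -0.0835  0.1338]
brass 102
[[ 0.8608 -0.509 ]
 [ 0.509   0.8608]]
plugtop 94 [0.5947 0.1242 0.0515] [0.5942 0.1237 0.0114] [0.5935 0.1223 0.0511]
head side 47 [0.592  0.1229 0.015 ]
cab z [0.141  0.3528 0.4291]
```

>>> {"fn": "servo_tool", "kwargs": {"increments": [[0,[30,-27,-10],0],[0,[38,-34,-5],0],[0,[38,-34,0],0],[0,[38,-34,0],0],[0,[38,-34,0],0]]}}

```text
time_s: 1.38
position: [0.3319, -0.3686, 0.2378]
tcp_rot: [[0.938, 0.347, 0.001], [0.347, -0.938, -0.001], [0.0, 0.001, -1.0]]
force: [0.7, -0.2, -0.2]
opening: 1.001
```

>>> {"fn": "servo_tool", "kwargs": {"increments": [[0,[38,-34,0],0],[0,[38,-34,0],0],[0,[38,-34,0],0],[0,[38,-34,0],0],[0,[38,-34,0],0]]}}

```text
time_s: 2.0
position: [0.4511, -0.1431, 0.2379]
tcp_rot: [[0.938, 0.347, 0.001], [0.347, -0.938, -0.0], [0.001, 0.001, -1.0]]
force: [0.2, -0.2, 0.3]
opening: 1.001
```

>>> {"fn": "servo_tool", "kwargs": {"increments": [[0,[38,-34,0],0],[0,[38,-34,0],0],[0,[38,-34,0],0],[0,[38,-34,0],0],[0,[38,-34,0],0]]}}

```text
time_s: 2.62
position: [0.5702, 0.0825, 0.2377]
tcp_rot: [[0.938, 0.348, 0.001], [0.348, -0.938, -0.0], [0.0, 0.0, -1.0]]
force: [1.2, -0.3, 0.9]
opening: 1.003
```

>>> {"fn": "servo_tool", "kwargs": {"increments": [[0.3,[34,-30,0],0],[0.3,[0,0,0],10.1],[0.3,[0,0,0],10.1],[0.3,[0,0,0],10.1],[0.3,[0,0,0],10.1]]}}

```text
time_s: 3.25
position: [0.5909, 0.1209, 0.2376]
tcp_rot: [[0.937, -0.348, 0.0], [-0.348, -0.937, -0.0], [0.0, -0.0, -1.0]]
force: [0.5, -0.4, 0.3]
opening: 0.705
```

>>> {"fn": "servo_tool", "kwargs": {"increments": [[0.3,[0,0,0],10.1],[0.3,[0,0,0],0],[0.3,[0,0,0],0]]}}

```text
time_s: 3.62
position: [0.5909, 0.1208, 0.2376]
tcp_rot: [[0.866, -0.5, 0.0], [-0.5, -0.866, 0.0], [0.0, -0.0, -1.0]]
force: [-0.9, -0.2, -0.1]
opening: 0.701
```

```bash
cat >> h.py <<'E'
def wristproj(X,s,info):
    M=info["mount"]; p=(np.atleast_2d(X)-s["position"])@s["tcp_rot"]
    c=(p-M[:3,3])@M[:3,:3]
    r=np.hypot(c[:,0],c[:,1]); th=np.arctan2(r,c[:,2]); K=info["K"]
    return np.c_[K[0,2]+K[0,0]*th*c[:,0]/r,K[1,2]+K[0,0]*th*c[:,1]/r]
def wristray(uv,s,info):
    K=info["K"];M=info["mount"]; q=(np.atleast_2d(uv)-K[:2,2])/K[0,0]; th=np.hypot(q[:,0],q[:,1])
    c=np.c_[q*(np.sin(th)/np.maximum(th,1e-9))[:,None],np.cos(th)]
    d=c@M[:3,:3].T@s["tcp_rot"].T; o=s["position"]+s["tcp_rot"]@M[:3,3]
    return o,d
def onz(uv,z,s,info):
    o,d=wristray(uv,s,info); return o+d*((z-o[2])/d[:,2])[:,None]
def ring(c,r,n=72):
    a=np.linspace(0,2*np.pi,n); return np.c_[c[0]+r*np.cos(a),c[1]+r*np.sin(a),np.full(n,c[2])]
E
python3 - <<'E'
from h import *
s=bot.read_state(); p,d=bot.capture("wrist"); cv2.imwrite("pics/w1raw.png",p); i=bot.camera_info("wrist")
for r in bot.trace("wrist","plug_mid")[:4]:
    m=r["region"]; v,u=np.nonzero(m); print(r["p"],np.array(r["bbox"]),u.mean(),v.mean())
for (x,y) in [wristproj(X,s,i)[0] for X in ring((.591,.122,.052),.015,30)]: cv2.circle(p,(int(round(x)),int(round(y))),0,(0,0,255),-1)
cv2.imwrite("pics/w1.png",p)
g=p[120:330,150:360]; cv2.imwrite("pics/w1c.png",cv2.resize(g,(630,630)[:2] if 0 else (600,600),interpolation=cv2.INTER_CUBIC))
print(wristproj([.591,.122,.052],s,i))
E
```

```text
0.93 [172.5 125.  205.2 153.4] 187.17333333333335 138.32533333333333
0.84 [122.7  97.6 158.2 130.7] 138.30748299319728 112.0312925170068
0.83 [240.6 157.1 268.9 188.9] 255.1172932330827 170.70526315789473
0.72 [296.6 188.1 327.7 224.9] 311.26973684210526 206.1184210526316
[[255.7605 174.2545]]
```

View pics/w1.png

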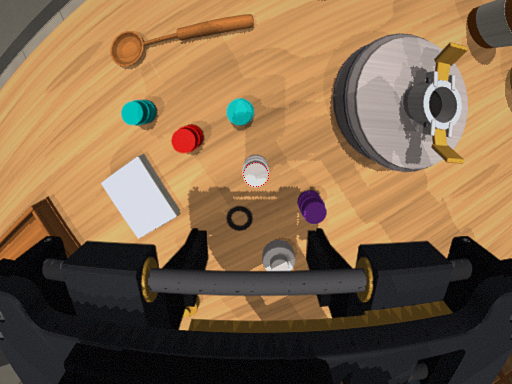

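The wrist view shows the steel plug at (256,172) and the coupler at (438,103). The projected head ring sits about on the plug, so I'll refine both.

Run:
```python
from h import *
i=bot.camera_info("wrist"); s=bot.read_state(); p=cv2.imread("pics/w1raw.png")
big=cv2.resize(p,None,fx=8,fy=8,interpolation=cv2.INTER_CUBIC)
def dr(R,c):
    for x,y in wristproj(R,s,i): cv2.circle(big,(int((x+.5)*8),int((y+.5)*8)),1,c,-1)
dr(ring((.591,.122,.052),.015,200),(0,0,255))
dr(ring((.580,-.088,.139),.0182,200),(0,0,255));dr(ring((.580,-.088,.139),.0245,200),(0,255,0))
a=big[150*8:195*8,232*8:282*8]; b=big[75*8:135*8,405*8:470*8]
cv2.imwrite("pics/w1p.png",a); cv2.imwrite("pics/w1q.png",b)
```

```text
(no output)
```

View pics/w1p.png

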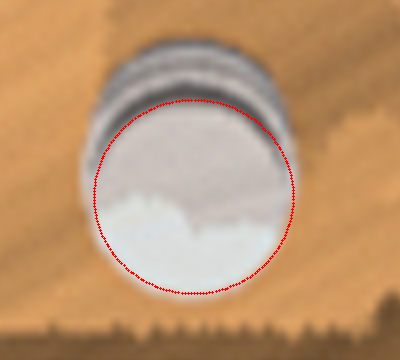

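View pics/w1q.png

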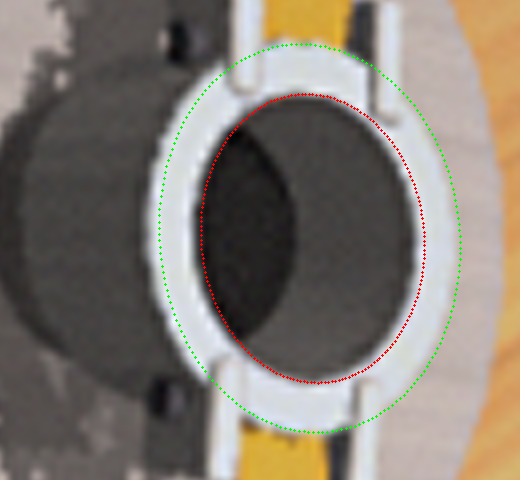

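>>> {"fn": "servo_tool", "kwargs": {"increments": [[0.3,[0,-1,40],0],[0.3,[0,0,50],0],[0.3,[0,0,50],0],[0.3,[0,0,35],0],[0.3,[0,0,15],0]]}}

```text
time_s: 4.35
position: [0.5901, 0.1216, 0.0454]
tcp_rot: [[0.865, -0.502, -0.004], [-0.502, -0.865, -0.0], [-0.003, 0.002, -1.0]]
force: [-0.1, 0.0, -0.1]
opening: 0.695
```

>>> {"fn": "servo_tool", "kwargs": {"increments": [[0.3,[0,0,10.5],0],[0.3,[0,0,0],0],[0.5,[0,0,0],0],[0.75,[0,0,0],0],[0.75,[0,0,0],0]]}}

```text
time_s: 4.97
position: [0.5918, 0.1217, 0.0378]
tcp_rot: [[0.865, -0.503, 0.001], [-0.503, -0.865, 0.0], [0.001, -0.001, -1.0]]
force: [0.1, 0.5, -0.4]
opening: 0.444
```

>>> {"fn": "servo_tool", "kwargs": {"increments": [[0.85,[0,0,0],0],[0.85,[0,0,0],0],[0.85,[0,0,0],0]]}}

```text
time_s: 5.35
position: [0.5918, 0.1218, 0.0374]
tcp_rot: [[0.864, -0.503, 0.001], [-0.503, -0.864, 0.0], [0.001, -0.001, -1.0]]
force: [0.5, 0.4, 3.1]
opening: 0.328
```

>>> {"fn": "servo_tool", "kwargs": {"increments": [[0.85,[0,0,0],0],[0.85,[0,0,-5],0],[0.85,[0,0,-20],0],[0.85,[0,0,-25],0],[0.85,[0,0,0],0]]}}

```text
time_s: 5.98
position: [0.5923, 0.1216, 0.0881]
tcp_rot: [[0.865, -0.502, 0.003], [-0.502, -0.865, -0.0], [0.003, -0.001, -1.0]]
force: [0.1, 0.3, -3.2]
opening: 0.331
```

Run:
```python
from h import *
s=bot.read_state(); print(s["force"],s["opening"])
p,d=bot.capture("wrist"); q,_=bot.capture("scene")
cv2.imwrite("pics/w2.png",np.hstack([cv2.resize(p[130:280,170:330],(400,375)),cv2.resize(q[170:270,250:356],(400,375),interpolation=cv2.INTER_CUBIC)]))
```

```text
[ 0.092   0.2797 -3.1996] 0.3308422913819282
```

View pics/w2.png

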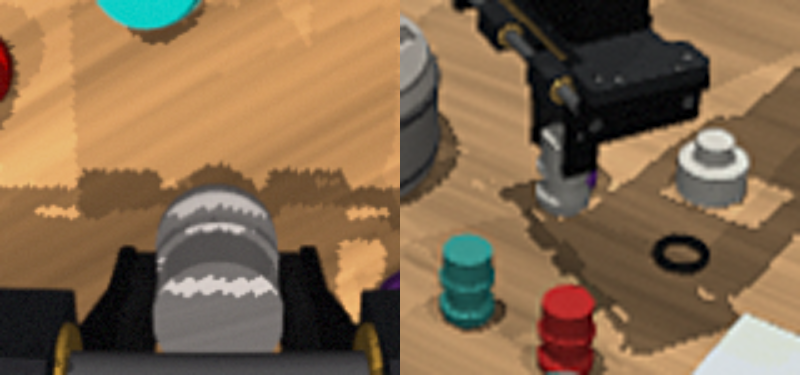

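Plug held upright (weight about 3.2 N). Now I'll lift it and carry it over the coupler.

>>> {"fn": "servo_tool", "kwargs": {"increments": [[0.85,[0,0,-30],0],[0.85,[0,0,-50],0],[0.85,[0,0,-50],0],[0.85,[9.6,19.5,-22],0],[0.85,[17,33.6,0],0]]}}

```text
time_s: 6.7
position: [0.5883, 0.0628, 0.24]
tcp_rot: [[0.866, -0.5, 0.003], [-0.5, -0.866, 0.0], [0.002, -0.001, -1.0]]
force: [0.6, 0.4, -3.7]
opening: 0.337
```

>>> {"fn": "servo_tool", "kwargs": {"increments": [[0.85,[17,33.6,0],0],[0.85,[17,33.6,0],0],[0.85,[17,33.6,0],0],[0.85,[17,33.6,0],0],[0.85,[0,0,0],0]]}}

```text
time_s: 7.32
position: [0.578, -0.0905, 0.2372]
tcp_rot: [[0.863, -0.506, -0.003], [-0.506, -0.863, 0.0], [-0.003, 0.001, -1.0]]
force: [0.5, 0.8, -2.6]
opening: 0.334
```

>>> {"fn": "servo_tool", "kwargs": {"increments": [[0.85,[0,0,0],0],[0.85,[0,0,0],0]]}}

```text
time_s: 7.58
position: [0.5785, -0.0867, 0.2383]
tcp_rot: [[0.865, -0.502, -0.002], [-0.501, -0.865, 0.001], [-0.002, -0.0, -1.0]]
force: [0.3, -0.1, -2.7]
opening: 0.331
```

Run:
```python
from h import *
s=bot.read_state(); print(s["position"],s["tcp_rot"],s["force"],s["opening"])
p,d=bot.capture("wrist"); cv2.imwrite("pics/w3raw.png",p); np.save("pics/w3.npy",d)
for n in ["top","scene"]:
    q,d=bot.capture(n); cv2.imwrite(f"pics/{n}3.png",q); np.save(f"pics/{n}3.npy",d)
t=cv2.imread("pics/top3.png");q=cv2.imread("pics/scene3.png")
cv2.imwrite("pics/v3.png",np.hstack([cv2.resize(q[110:230,170:290],(400,400),interpolation=cv2.INTER_CUBIC),cv2.resize(t[150:240,230:320],(400,400),interpolation=cv2.INTER_CUBIC)]))
```

```text
[ 0.5785 -0.0867  0.2383] [[ 0.8652 -0.5015 -0.0016]
 [-0.5015 -0.8652  0.0009]
 [-0.0018 -0.     -1.    ]] [ 0.3141 -0.1451 -2.6726] 0.3313771643100676
```

View pics/w3raw.png

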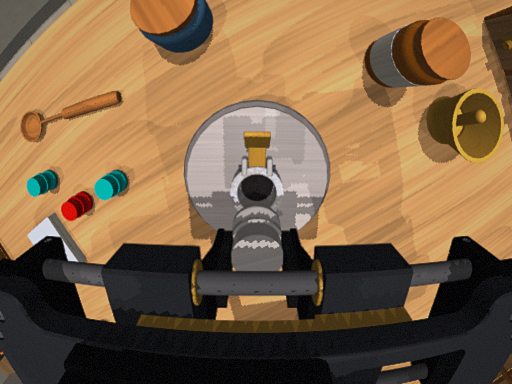

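View pics/v3.png

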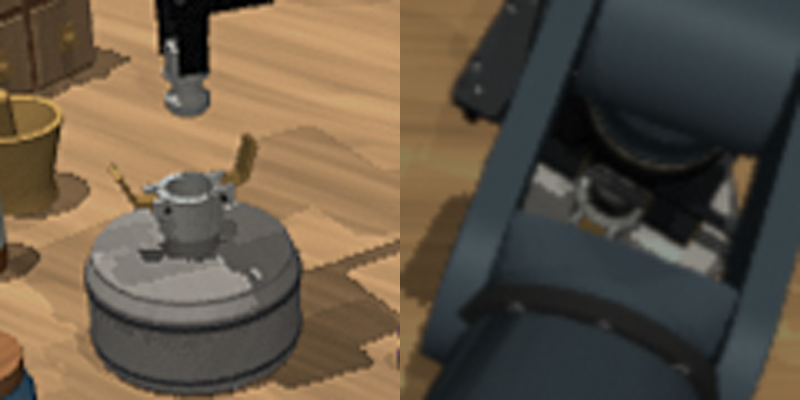

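The wrist view shows the bore at (257,186), with the plug foot hanging in front at (257,218). I'll fit both with overlays.

Run:
```python
from h import *
i=bot.camera_info("wrist"); s=bot.read_state(); p=cv2.imread("pics/w3raw.png")
big=cv2.resize(p,None,fx=7,fy=7,interpolation=cv2.INTER_CUBIC)
def dr(R,c):
    for x,y in wristproj(R,s,i): cv2.circle(big,(int((x+.5)*7),int((y+.5)*7)),1,c,-1)
z=.139
dr(ring((.580,-.088,z),.0182,200),(0,0,255));dr(ring((.580,-.088,z),.0245,200),(0,255,0))
T=s["position"];R=s["tcp_rot"]
f=T+R@np.array([0,0,.0374]); print(f)
dr(ring(f,.013,200),(255,0,0)); dr(ring(f+[0,0,.005],.017,200),(255,0,255)); dr(ring(f+[0,0,.012],.017,200),(0,255,255))
b=big[160*7:245*7,210*7:305*7]
cv2.imwrite("pics/w3o.png",b)
```

```text
[ 0.5789 -0.0869  0.2015]
```

View pics/w3o.png

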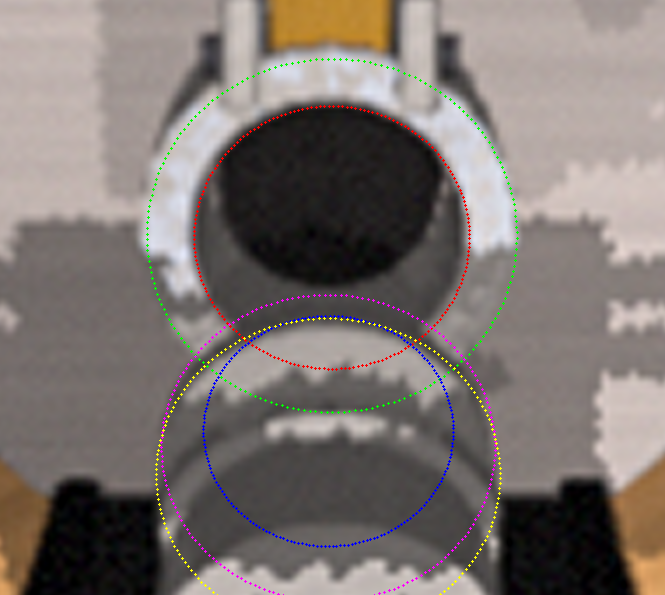

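Run:
```python
from h import *
i=bot.camera_info("wrist"); s=bot.read_state(); p=cv2.imread("pics/w3raw.png")
p=(255*(p/255.)**.5).astype(np.uint8)
k=10
big=cv2.resize(p,None,fx=k,fy=k,interpolation=cv2.INTER_CUBIC)
b=big[163*k:235*k,218*k:298*k].copy()
cv2.imwrite("pics/w3a.png",cv2.resize(b,None,fx=.8,fy=.8))
def dr(R,c):
    for x,y in wristproj(R,s,i): cv2.circle(big,(int((x+.5)*k),int((y+.5)*k)),1,c,-1)
T=s["position"];R=s["tcp_rot"]
z=.1395; c=np.array([.580,-.088,z])+R@[.0008,-.0002,0]; print(c)
dr(ring(c,.0182,200),(0,0,255));dr(ring(c,.0245,200),(0,255,0))
f=T+R@np.array([-.001,0,.0374]); print(f)
dr(ring(f,.013,200),(255,0,0)); dr(ring(f+[0,0,.005],.017,200),(255,0,255)); dr(ring(f+[0,0,.012],.017,200),(0,255,255)); dr(ring(f+[0,0,.028],.017,200),(0,255,255))
b=big[163*k:235*k,218*k:298*k]
cv2.imwrite("pics/w3b.png",cv2.resize(b,None,fx=.8,fy=.8))
```

```text
[ 0.5808 -0.0882  0.1395]
[ 0.578  -0.0864  0.2015]
```

View pics/w3a.png

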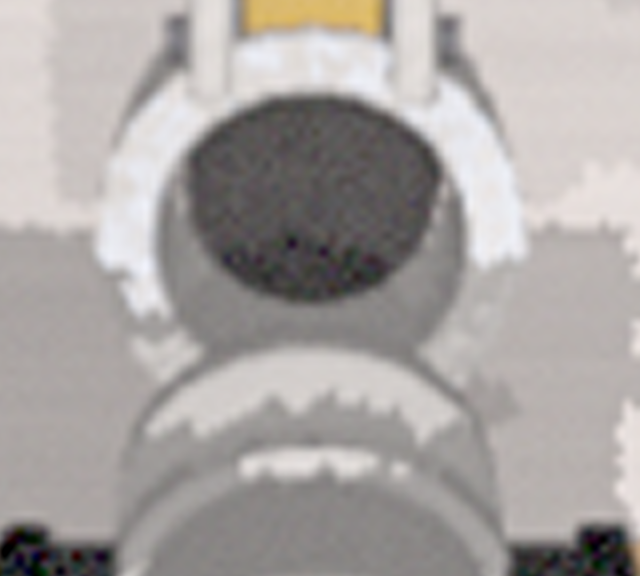

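View pics/w3b.png

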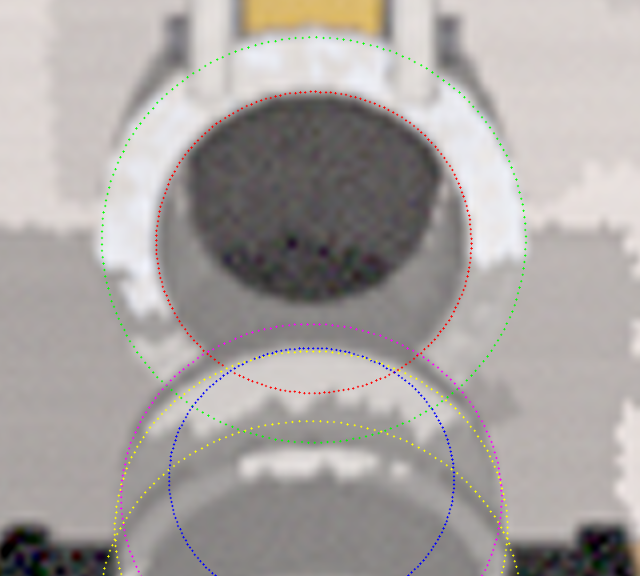

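Run:
```python
from h import *
from scipy.optimize import least_squares
i=bot.camera_info("wrist"); s=bot.read_state(); d=np.load("pics/w3.npy"); M=i["mount"]
v,u=np.mgrid[150:300,200:310]; v=v.ravel();u=u.ravel(); z=d[v,u]; ok=z>0; u,v,z=u[ok],v[ok],z[ok]
q=(np.c_[u,v]-i["K"][:2,2])/i["K"][0,0]; th=np.hypot(*q.T)
c=np.c_[q*(np.sin(th)/th/np.cos(th))[:,None],np.ones(len(u))]*z[:,None]
P=c@M[:3,:3].T+M[:3,3]   # tool coords
m=(np.abs(P[:,1])<.03)&(P[:,2]>-.0)&(P[:,2]<.045)&(np.abs(P[:,0])<.03)
print("plug",m.sum(),P[m].min(0)*1e3,P[m].max(0)*1e3)
Q=P[m]
for a in np.arange(0,.045,.003):
    k=(Q[:,2]>=a)&(Q[:,2]<a+.003)
    if k.sum()>5: print("z %.0f"%(a*1e3),k.sum(),"xmax %.1f ymin %.1f ymax %.1f"%(np.percentile(Q[k,0],97)*1e3,Q[k,1].min()*1e3,Q[k,1].max()*1e3), least_squares(lambda w:np.hypot(Q[k,0]-w[0],Q[k,1]-w[1])-w[2],[0,0,.017],loss='soft_l1',f_scale=.001).x*1e3)
W=P@s["tcp_rot"].T+s["position"]
n=np.hypot(W[:,0]-.58,W[:,1]+.088); k=(n<.028)&(W[:,2]>.13)&(W[:,2]<.15); print("rim",k.sum(),np.percentile(W[k,2],[10,25,50,75,90]))
```

```text
plug 982 [  0.0404 -17.6675   0.0012] [16.9341 19.1055 32.988 ]
z 0 205 xmax 16.1 ymin -17.7 ymax 19.1 [-0.9787 -0.0046 16.1192]
z 3 152 xmax 16.4 ymin -15.0 ymax 14.7 [ 0.2705 -0.1799 15.7419]
z 6 77 xmax 16.6 ymin -15.4 ymax 14.1 [-0.6315 -0.1185 17.0674]
z 9 9 xmax 16.1 ymin 0.4 ymax 14.9 [-0.7823  0.06   16.9404]
z 18 31 xmax 13.7 ymin -9.6 ymax 8.3 [-2.7791 -0.2513 15.5928]
z 21 251 xmax 15.5 ymin -16.7 ymax 16.1 [-2.1254 -0.3102 16.2166]
z 24 150 xmax 16.5 ymin -16.9 ymax 16.3 [-0.3743 -0.3989 16.433 ]
z 27 72 xmax 16.4 ymin -16.3 ymax 15.7 [-0.5996 -0.3547 17.0391]
z 30 35 xmax 16.4 ymin -15.7 ymax 15.2 [-0.9326 -0.4563 17.2353]
rim 929 [0.1351 0.1376 0.1383 0.1389 0.1395]
```

Run:
```python
from h import *
i=bot.camera_info("wrist"); s=bot.read_state(); d=np.load("pics/w3.npy"); p=cv2.imread("pics/w3raw.png"); M=i["mount"]
T=s["position"];R=s["tcp_rot"]
for t in [(.016,0,.0324),(.016,0,.0254),(.016,0,.0094),(.017,0,.0324)]: print(t,wristproj(T+R@np.array(t),s,i))
for v in range(196,236):
    u=257;q=(np.array([u,v])-i["K"][:2,2])/i["K"][0,0]; th=np.hypot(*q)
    c=np.r_[q*np.sin(th)/th/np.cos(th),1]*d[v,u]; P=M[:3,:3]@c+M[:3,3]
    print(v,p[v,u],round(float(d[v,u]),4),P*1e3)
```

```text
(0.016, 0, 0.0324) [[256.4224 202.9995]]
(0.016, 0, 0.0254) [[256.4048 206.4114]]
(0.016, 0, 0.0094) [[256.3601 215.1218]]
(0.017, 0, 0.0324) [[256.422  201.6359]]
196 [12 13 14] 0.3032 [ -8.9529   0.4225 126.2079]
197 [18 17 19] 0.3045 [-10.3257   0.4231 127.1358]
198 [19 18 21] 0.3043 [-11.2203   0.4232 126.5764]
199 [13 14 13] 0.3048 [-12.3644   0.4236 126.7755]
200 [21 20 24] 0.3048 [-13.3536   0.4238 126.5006]
201 [60 60 63] 0.3089 [-15.6438   0.425  130.0622]
202 [74 77 78] 0.305 [-15.3689   0.4243 126.0552]
203 [68 68 72] 0.2058 [16.1406  0.4007 31.9937]
204 [64 65 68] 0.2044 [15.9505  0.4005 30.4415]
205 [73 72 77] 0.2015 [16.2523  0.4    27.5284]
206 [107 109 115] 0.1976 [16.9341  0.3992 23.6105]
207 [150 155 162] 0.1993 [15.7332  0.3997 24.9753]
208 [165 167 176] 0.1987 [15.2741  0.3998 24.2777]
209 [163 167 175] 0.1994 [14.394   0.4001 24.7294]
210 [163 168 175] 0.1971 [14.585   0.3997 22.2966]
211 [162 166 174] 0.1975 [13.8087  0.4    22.4746]
212 [139 141 147] 0.197 [13.3478  0.4    21.8161]
213 [105 109 111] 0.1961 [13.0186  0.4    20.8236]
214 [92 94 98] 0.195 [12.7814
[... 350 characters left out ...]
7   3.4405]
222 [ 96  96 102] 0.1779 [14.4048  0.3968  2.1595]
223 [68 69 72] 0.1769 [14.2363  0.3967  1.0171]
224 [68 70 73] 0.1758 [14.0984  0.3966 -0.1799]
225 [73 72 74] 0.1735 [14.4417  0.3962 -2.4736]
226 [71 72 77] 0.1721 [14.4527  0.396  -3.967 ]
227 [70 71 76] 0.1692 [15.0512  0.3954 -6.7734]
228 [70 70 72] 0.1696 [14.3569  0.3957 -6.62  ]
229 [72 70 76] 0.1671 [14.8013  0.3952 -9.0163]
230 [69 69 72] 0.1673 [14.1924  0.3954 -9.043 ]
231 [71 72 76] 0.1656 [ 14.3599   0.3951 -10.7763]
232 [63 67 70] 0.1638 [ 14.571    0.3948 -12.5779]
233 [70 72 74] 0.163 [ 14.3777   0.3947 -13.4803]
234 [73 76 78] 0.1625 [ 14.0489   0.3948 -14.0817]
235 [93 96 97] 0.1616 [ 13.914    0.3947 -15.0875]
```

>>> {"fn": "servo_tool", "kwargs": {"increments": [[0.85,[3.4,0.2,20],0],[0.85,[0,0,25],0],[0.85,[0,0,10],0],[0.85,[0,0,0],0],[0.85,[0,0,0],0]]}}

```text
time_s: 8.35
position: [0.5825, -0.09, 0.185]
tcp_rot: [[0.865, -0.502, 0.002], [-0.502, -0.865, -0.001], [0.002, -0.0, -1.0]]
force: [-0.6, 0.6, -2.7]
opening: 0.332
```

Run:
```python
from h import *
s=bot.read_state(); print(s["position"],s["force"])
p,d=bot.capture("wrist"); i=bot.camera_info("wrist"); cv2.imwrite("pics/w4raw.png",p)
p=(255*(p/255.)**.5).astype(np.uint8);k=8
big=cv2.resize(p,None,fx=k,fy=k,interpolation=cv2.INTER_CUBIC)
T=s["position"];R=s["tcp_rot"]
def dr(Q,c):
    for x,y in wristproj(Q,s,i): cv2.circle(big,(int((x+.5)*k),int((y+.5)*k)),1,c,-1)
c=np.array([.5808,-.0882,.1390]); print("bore in tool",R.T@(c-T)*1e3)
dr(ring(c,.0182,200),(0,0,255));dr(ring(c,.0245,200),(0,255,0))
f=T+R@np.array([-.0008,0,.0374]); dr(ring(f+[0,0,.005],.017,200),(255,0,255))
b=big[175*k:250*k,210*k:305*k]; cv2.imwrite("pics/w4b.png",b)
q,_=bot.capture("scene"); cv2.imwrite("pics/s4.png",cv2.resize(q[120:220,180:280],(600,600),interpolation=cv2.INTER_CUBIC))
```

```text
[ 0.5825 -0.09    0.185 ] [-0.5661  0.5736 -2.669 ]
bore in tool [-2.4793 -0.6227 45.9986]
```

View pics/w4b.png

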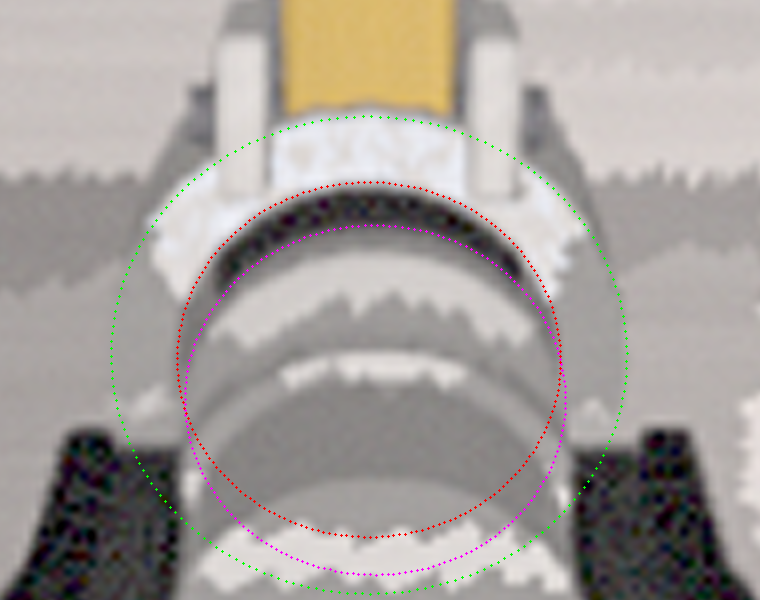

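View pics/s4.png

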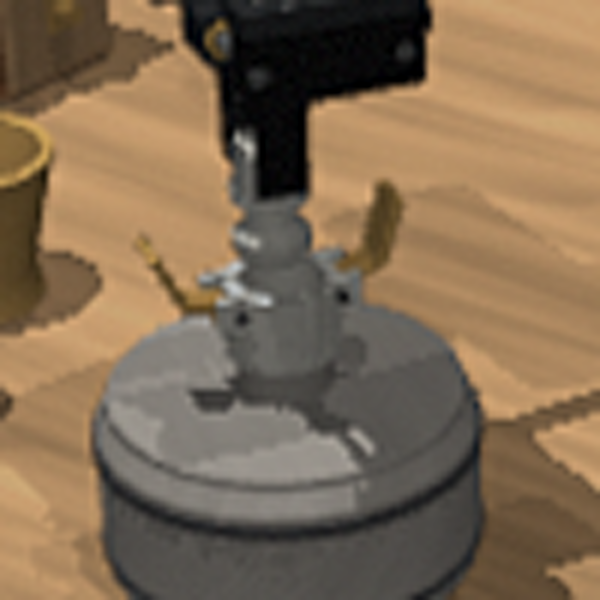

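>>> {"fn": "servo_tool", "kwargs": {"increments": [[0.85,[-1.9,-0.6,0],0],[0.85,[0,0,0],0],[0.85,[0,0,0],0]]}}

```text
time_s: 8.82
position: [0.5805, -0.0884, 0.1842]
tcp_rot: [[0.865, -0.503, 0.0], [-0.503, -0.865, -0.0], [0.0, -0.0, -1.0]]
force: [-0.2, 0.3, -3.6]
opening: 0.338
```

```bash
cat > look.py <<'E'
from h import *
import sys
def look(n,zc=.139,box=(175,250,210,305)):
    s=bot.read_state(); print(s["time_s"],s["position"],s["force"],s["opening"])
    p,d=bot.capture("wrist"); i=bot.camera_info("wrist"); cv2.imwrite(f"pics/w{n}raw.png",p)
    p=(255*(p/255.)**.5).astype(np.uint8);k=8
    big=cv2.resize(p,None,fx=k,fy=k,interpolation=cv2.INTER_CUBIC)
    T=s["position"];R=s["tcp_rot"]
    def dr(Q,c):
        for x,y in wristproj(Q,s,i): cv2.circle(big,(int((x+.5)*k),int((y+.5)*k)),1,c,-1)
    c=np.array([.5808,-.0882,zc]); print("bore in tool",R.T@(c-T)*1e3)
    dr(ring(c,.0182,200),(0,0,255));dr(ring(c,.0245,200),(0,255,0))
    f=T+R@np.array([-.0008,0,.0374]); dr(ring(f+[0,0,.005],.017,200),(255,0,255))
    b=big[box[0]*k:box[1]*k,box[2]*k:box[3]*k]; cv2.imwrite(f"pics/w{n}b.png",b)
    q,_=bot.capture("scene"); i=bot.camera_info("scene"); cv2.imwrite(f"pics/s{n}raw.png",q)
    big=cv2.resize(q,None,fx=k,fy=k,interpolation=cv2.INTER_CUBIC)
    def ds(Q,c):
        for X in Q:
            x,y=proj(X,i); cv2.circle(big,(int((x+.5)*k),int((y+.5)*k)),1,c,-1)
    ds(ring(c,.0182,200),(0,0,255));ds(ring(c,.0245,200),(0,255,0));ds(ring(f+[0,0,.005],.017,200),(255,0,255));ds(ring(f+[0,0,.034],.017,200),(255,0,255))
    cv2.imwrite(f"pics/s{n}b.png",big[135*k:205*k,185*k:275*k])
look(sys.argv[1])
E
python3 look.py 5
```

```text
8.825 [ 0.5805 -0.0884  0.1842] [-0.1903  0.3252 -3.6474] 0.3378039222351531
bore in tool [ 0.1912 -0.3219 45.2315]
```

View pics/w5b.png

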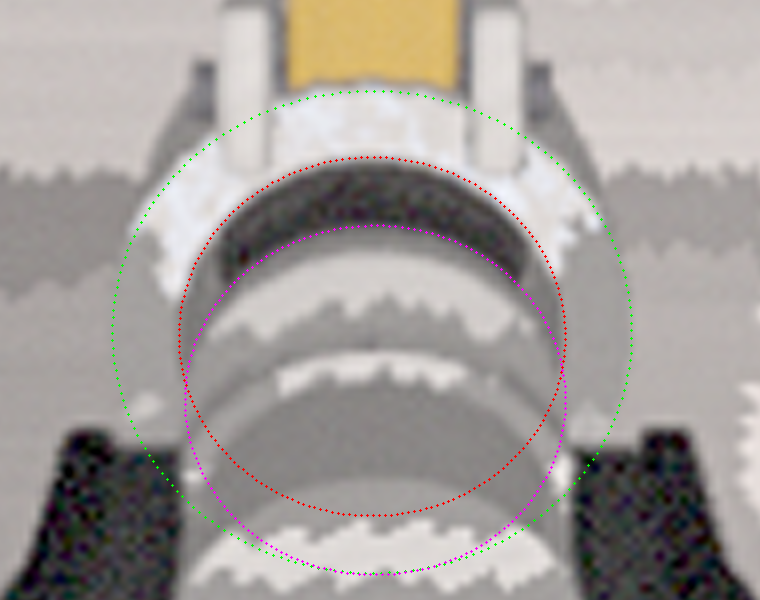

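View pics/s5b.png

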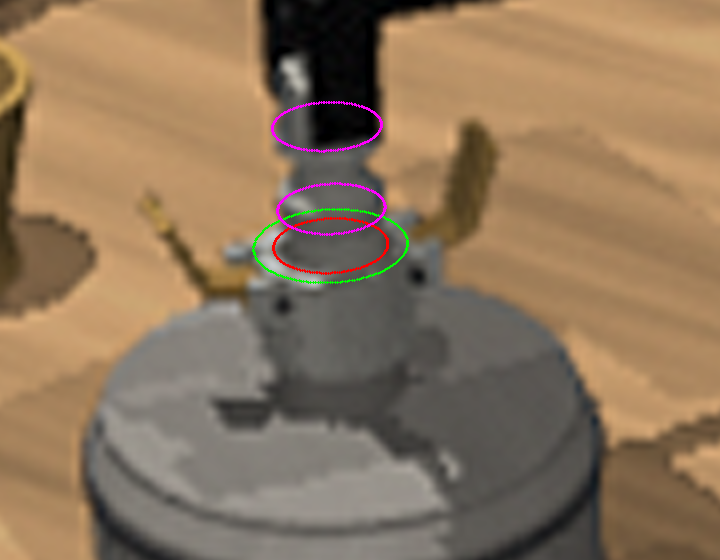

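Run:
```python
from h import *
q=cv2.imread("pics/s5raw.png"); k=14
b=cv2.resize(q[150:190,205:255],None,fx=k,fy=k,interpolation=cv2.INTER_CUBIC)
b=(255*(b/255.)**.6).astype(np.uint8)
cv2.imwrite("pics/s5z.png",b)
```

```text
(no output)
```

View pics/s5z.png

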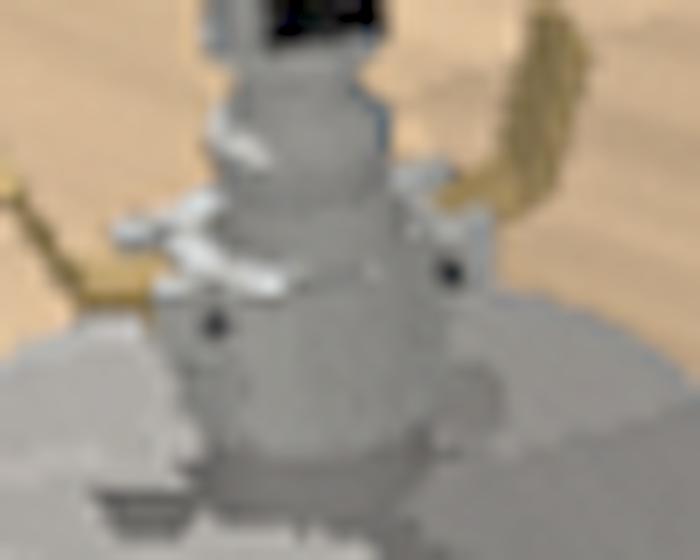

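The scene view agrees with the wrist once I allow for the vertical lean: plug centre at about 302 px and tube at about 312 px in the zoom. Now a gentle descent.

>>> {"fn": "servo_tool", "kwargs": {"increments": [[0.85,[0.4,-0.3,4],0],[0.85,[0,0,4],0],[0.85,[0,0,2],0],[0.85,[0,0,2],0],[0.85,[0,0,0],0]]}}

```text
time_s: 9.55
position: [0.5808, -0.0883, 0.1718]
tcp_rot: [[0.865, -0.503, -0.0], [-0.503, -0.865, 0.0], [-0.0, 0.0, -1.0]]
force: [-0.2, -0.0, -3.1]
opening: 0.336
```

```bash
python3 look.py 6
```

```text
9.55 [ 0.5808 -0.0883  0.1718] [-0.1695 -0.0267 -3.0944] 0.3359904187080929
bore in tool [-0.0275 -0.0711 32.8435]
```

View pics/w6b.png

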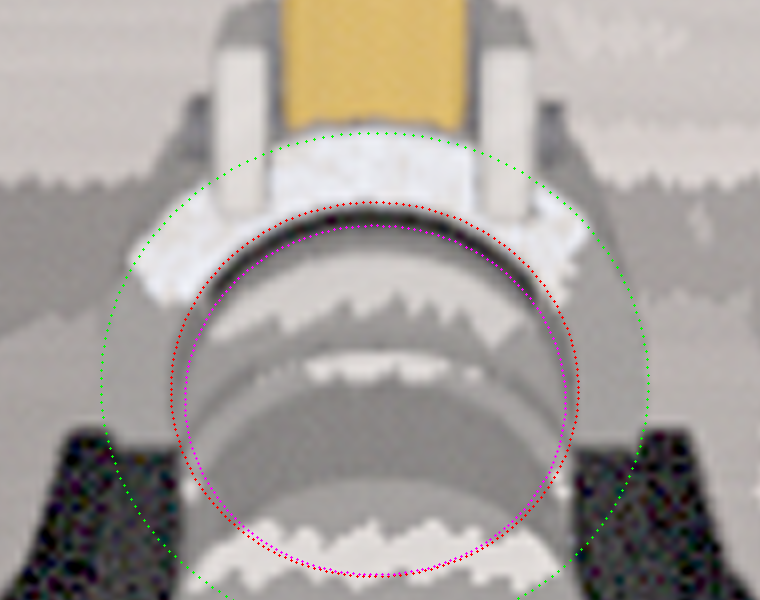

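>>> {"fn": "servo_tool", "kwargs": {"increments": [[0.85,[0.8,0,0],0],[0.85,[0,0,2],0],[0.85,[0,0,2],0],[0.85,[0,0,2],0],[0.85,[0,0,0],0]]}}

```text
time_s: 10.28
position: [0.5814, -0.0886, 0.1658]
tcp_rot: [[0.865, -0.503, -0.001], [-0.503, -0.865, 0.0], [-0.001, 0.0, -1.0]]
force: [1.2, -0.3, -2.8]
opening: 0.334
```

>>> {"fn": "servo_tool", "kwargs": {"increments": [[0.85,[0,0,3],0],[0.85,[0,0,3],0],[0.85,[0,0,3],0],[0.85,[0,0,0],0]]}}

```text
time_s: 10.78
position: [0.5813, -0.0886, 0.1566]
tcp_rot: [[0.865, -0.503, -0.001], [-0.503, -0.865, 0.0], [-0.001, 0.0, -1.0]]
force: [-0.7, -0.6, -2.8]
opening: 0.334
```

>>> {"fn": "servo_tool", "kwargs": {"increments": [[0.85,[0,0,2],0],[0.85,[0,0,1],0],[0.85,[0,0,1],0],[0.85,[0,0,0],0]]}}

```text
time_s: 11.28
position: [0.5816, -0.0887, 0.153]
tcp_rot: [[0.865, -0.503, -0.0], [-0.503, -0.865, 0.0], [-0.0, 0.0, -1.0]]
force: [-0.4, -0.3, -2.3]
opening: 0.333
```

>>> {"fn": "servo_tool", "kwargs": {"increments": [[0.85,[0,0,1],0],[0.85,[0,0,1],0],[0.85,[0,0,0],0]]}}

```text
time_s: 11.65
position: [0.5815, -0.0887, 0.1509]
tcp_rot: [[0.865, -0.503, -0.0], [-0.503, -0.865, 0.0], [-0.0, 0.0, -1.0]]
force: [0.2, -0.4, -2.8]
opening: 0.334
```

>>> {"fn": "servo_tool", "kwargs": {"increments": [[0.85,[0,0,0.5],0],[0.85,[0,0,0.5],0],[0.85,[0,0,0],0]]}}

```text
time_s: 12.02
position: [0.5815, -0.0887, 0.15]
tcp_rot: [[0.865, -0.503, -0.0], [-0.503, -0.865, 0.0], [-0.0, 0.0, -1.0]]
force: [-0.4, -0.4, -3.3]
opening: 0.335
```

>>> {"fn": "servo_tool", "kwargs": {"increments": [[0.85,[0,0,0.5],0],[0.85,[0,0,0.5],0],[0.85,[0,0,0],0]]}}

```text
time_s: 12.4
position: [0.5816, -0.0887, 0.149]
tcp_rot: [[0.865, -0.503, -0.0], [-0.503, -0.865, 0.0], [-0.0, 0.0, -1.0]]
force: [-0.1, -0.0, -2.8]
opening: 0.337
```

>>> {"fn": "servo_tool", "kwargs": {"increments": [[0.85,[0,0,0.5],0],[0.85,[0,0,0.5],0],[0.85,[0,0,0],0]]}}

```text
time_s: 12.78
position: [0.5817, -0.0888, 0.1483]
tcp_rot: [[0.865, -0.503, 0.0], [-0.503, -0.865, -0.0], [0.0, -0.0, -1.0]]
force: [-0.1, 0.2, 0.0]
opening: 0.336
```

Contact is felt: the held weight has moved onto the seat at TCP z 0.1483. Release.

>>> {"fn": "servo_tool", "kwargs": {"increments": [[0.6,[0,0,0],0],[0.4,[0,0,0],0],[0.3,[0,0,0],0],[0.3,[0,0,0],0],[0.3,[0,0,-5],0]]}}

```text
time_s: 13.4
position: [0.5813, -0.0886, 0.1529]
tcp_rot: [[0.865, -0.503, -0.001], [-0.503, -0.865, 0.0], [-0.001, 0.0, -1.0]]
force: [0.1, 0.1, 0.2]
opening: 0.687
```

>>> {"fn": "servo_tool", "kwargs": {"increments": [[0.3,[0,0,-20],0],[0.3,[0,0,-30],0],[0.1,[0,0,-10],0],[0,[0,0,0],0],[0,[0,0,0],0]]}}

```text
time_s: 14.02
position: [0.5808, -0.0885, 0.212]
tcp_rot: [[0.864, -0.503, -0.002], [-0.503, -0.865, 0.001], [-0.002, 0.0, -1.0]]
force: [-0.7, -0.1, -0.2]
opening: 0.949
```

```bash
sed -i 's/^    f=T+R.*$/    f=np.array([.5808,-.0882,zc-.026])/' look.py; python3 look.py 7
```

```text
14.025 [ 0.5808 -0.0885  0.212 ] [-0.7095 -0.1484 -0.1504] 0.9490113848673574
bore in tool [ 0.0224 -0.2767 73.012 ]
```

View pics/w7raw.png

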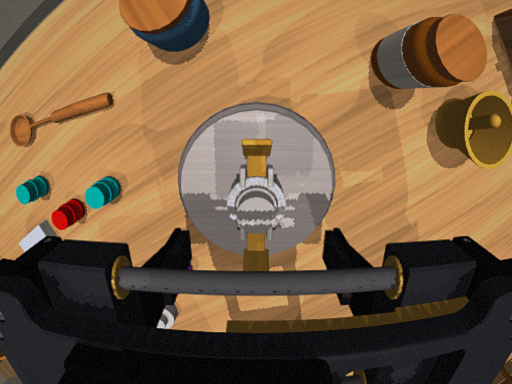

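View pics/s7b.png

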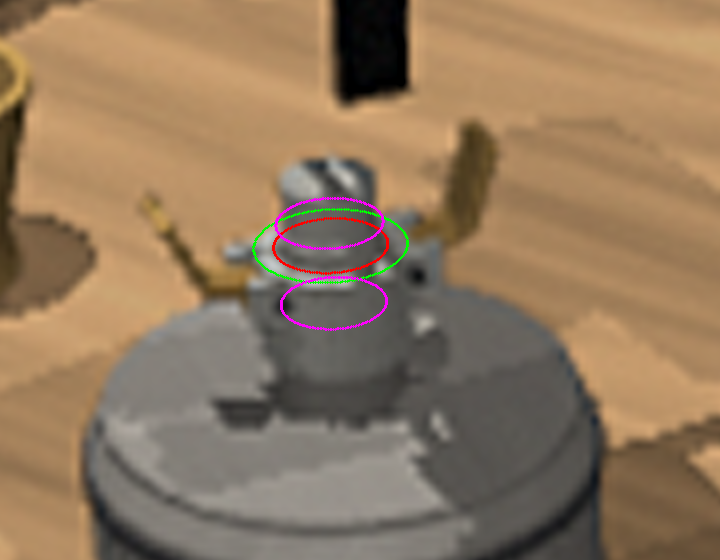

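The plug stands in the mouth with its head above the rim, and both arms are still up in the wrist view at (257,150) and (257,255). I'll turn 90° to put the fingers over the two tabs.

>>> {"fn": "servo_tool", "kwargs": {"increments": [[0,[0,0,0],-10],[0,[0,0,0],-10],[0,[0,0,0],-10],[0,[0,0,0],-10],[0,[0,0,0],-10]]}}

```text
time_s: 14.75
position: [0.5811, -0.0886, 0.212]
tcp_rot: [[0.939, 0.345, -0.002], [0.345, -0.939, 0.001], [-0.001, -0.001, -1.0]]
force: [-0.2, 0.3, -0.4]
opening: 1.003
```

>>> {"fn": "servo_tool", "kwargs": {"increments": [[0,[0,0,0],-10],[0,[0,0,0],-10],[0,[0,0,0],-10],[0,[0,0,0],-10],[0,[0,0,0],0]]}}

```text
time_s: 15.38
position: [0.5812, -0.0886, 0.2122]
tcp_rot: [[0.504, 0.863, -0.002], [0.863, -0.504, 0.001], [-0.0, -0.002, -1.0]]
force: [-0.1, -0.2, -0.1]
opening: 1.002
```

```bash
cat > look2.py <<'E'
from h import *
import sys
n=sys.argv[1]
s=bot.read_state(); print(s["time_s"],s["position"],s["tcp_rot"][:,1],s["force"],s["moment"],s["opening"])
T=s["position"];R=s["tcp_rot"]
print("axis in tool mm",R.T@(np.array([.5808,-.0883,.1375])-T)*1e3)
p,d=bot.capture("wrist"); i=bot.camera_info("wrist"); cv2.imwrite(f"pics/w{n}raw.png",p); M=i["mount"]
q,ds=bot.capture("scene"); cv2.imwrite(f"pics/s{n}raw.png",q)
a=np.array([.864,-.503,0]); b=np.array([.503,.864,0]); c=np.array([.5808,-.0883,.1375])
def arm(P,col):
    sat=col.max(1).astype(int)-col.min(1)
    L=np.c_[(P-c)@a,(P-c)@b,P[:,2]-c[2]]*1e3
    for sg in (1,-1):
        m=(np.abs(L[:,1])<16)&(L[:,0]*sg>24)&(L[:,0]*sg<75)&(L[:,2]>-40)&(sat>45)
        if m.sum()>3:
            Q=L[m]; h=np.argsort(-Q[:,0]*sg)[:max(2,len(Q)//12)]
            print("side",sg,m.sum(),"outer",Q[h].mean(0),"top",Q[np.argsort(-Q[:,2])[:3]].mean(0))
v,u=np.mgrid[60:384,60:460]; v=v.ravel();u=u.ravel(); z=d[v,u]; ok=z>0; u,v,z=u[ok],v[ok],z[ok]
k=(np.c_[u,v]-i["K"][:2,2])/i["K"][0,0]; th=np.hypot(*k.T)+1e-9
C=np.c_[k*(np.sin(th)/th/np.cos(th))[:,None],np.ones(len(u))]*z[:,None]
W=(C@M[:3,:3].T+M[:3,3])@R.T+T
print("wrist"); arm(W,p[v,u])
P,u,v=world("scene",ds,bot.camera_info("scene")); print("scene"); arm(P-[.002,.0015,0],q[v,u])
cv2.imwrite(f"pics/v{n}.png",np.hstack([cv2.resize(p[100:300,156:356],(400,400)),cv2.resize(q[120:220,180:280],(400,400),interpolation=cv2.INTER_CUBIC)]))
E
python3 look2.py 8
```

```text
15.375 [ 0.5812 -0.0886  0.2122] [ 0.8635 -0.5044 -0.0016] [-0.1247 -0.1667 -0.1417] [-0.039  -0.0817  0.0062] 1.001939965379049
axis in tool mm [ 0.0863 -0.3669 74.7106]
wrist
side 1 1114 outer [57.3042  2.0787 35.4919] top [ 58.2492  10.7746 121.1502]
side -1 1012 outer [-53.2291   2.4418  46.9428] top [-47.158  -11.2103 137.8439]
scene
side 1 60 outer [58.0892 -3.9505 44.7854] top [ 55.0728  -9.4653 102.1767]
side -1 82 outer [-52.5249   6.4319  41.0626] top [-47.7294 -11.8218 133.2994]
```

View pics/v8.png

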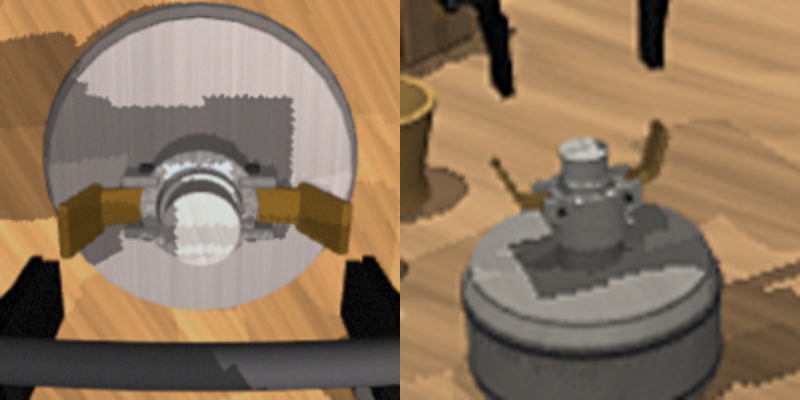

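>>> {"fn": "servo_tool", "kwargs": {"increments": [[0,[0,-0.4,15],0],[0,[0,0,15],0],[0,[0,0,7],0],[0,[0,0,0],0]]}}

```text
time_s: 15.98
position: [0.5806, -0.0883, 0.1749]
tcp_rot: [[0.503, 0.864, -0.002], [0.864, -0.503, 0.001], [-0.0, -0.002, -1.0]]
force: [1.1, 0.5, 0.4]
opening: 1.001
```

>>> {"fn": "servo_tool", "kwargs": {"increments": [[0,[0,0,2],0],[0,[0,0,2],0],[0,[0,0,2],0],[0,[0,0,2],0],[0,[0,0,2],0]]}}

```text
time_s: 16.6
position: [0.5818, -0.0888, 0.1663]
tcp_rot: [[0.503, 0.865, 0.001], [0.865, -0.503, -0.001], [0.0, 0.002, -1.0]]
force: [2.0, 0.6, 0.8]
opening: 0.997
```

```bash
python3 look2.py 9
```

```text
16.6 [ 0.5818 -0.0888  0.1663] [ 0.8645 -0.5026  0.0015] [2.0141 0.5505 0.7596] [-0.0927 -0.1727  0.0381] 0.9974110168174395
axis in tool mm [-0.1083 -1.1598 28.7883]
wrist
side 1 1153 outer [55.574   9.9393 31.9578] top [58.9326 10.7644 74.9586]
side -1 1016 outer [-52.5133  10.723   37.8792] top [-46.3828 -10.5555  92.4294]
scene
side 1 59 outer [58.676  -3.5983 62.6967] top [47.7829 -8.3087 95.9326]
side -1 62 outer [-53.9698  10.4437  44.6352] top [-49.3406  -3.788   88.8627]
```

View pics/v9.png

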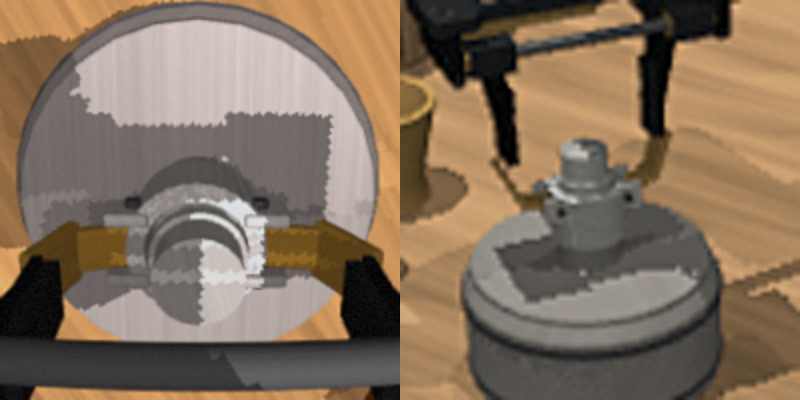

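Fingers stand over both raised tips, at left (55,265) and right (365,265) in the wrist crop. Continuing down slowly.

>>> {"fn": "servo_tool", "kwargs": {"increments": [[0,[0,-1,2],0],[0,[0,0,2],0],[0,[0,0,2],0],[0,[0,0,2],0],[0,[0,0,0],0]]}}

```text
time_s: 17.32
position: [0.5803, -0.088, 0.1578]
tcp_rot: [[0.503, 0.864, -0.0], [0.864, -0.503, 0.0], [-0.0, -0.0, -1.0]]
force: [0.6, -0.5, 0.3]
opening: 1.003
```

```bash
python3 look2.py 10
```

```text
17.325 [ 0.5803 -0.088   0.1578] [ 0.8645 -0.5027 -0.0004] [ 0.599  -0.5208  0.3064] [-0.06   -0.1677  0.0577] 1.0028465424012758
axis in tool mm [-0.0096  0.6344 20.2728]
wrist
side 1 1060 outer [56.199   9.1367 30.2681] top [57.1031 10.9012 66.697 ]
side -1 1095 outer [-56.5307   9.5688  30.7024] top [-48.0633 -10.6583  83.2638]
scene
side 1 60 outer [58.2362 -2.3995 43.296 ] top [ 49.4356  -0.0298 109.9832]
side -1 79 outer [-56.6535   7.6553  23.3762] top [-48.8784 -11.9147  83.9117]
```

View pics/v10.png

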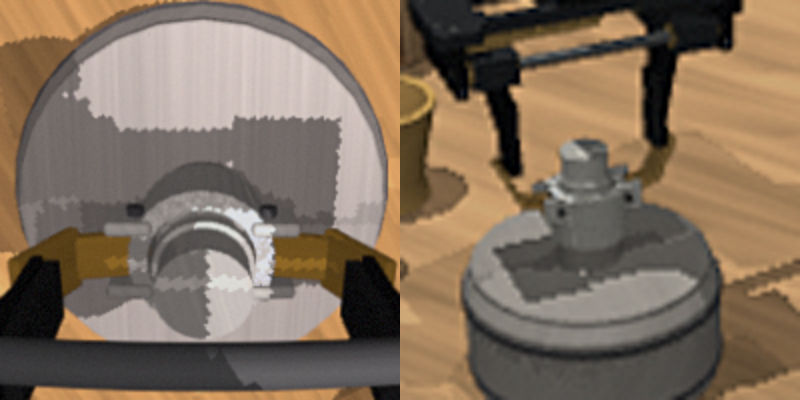

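>>> {"fn": "servo_tool", "kwargs": {"increments": [[0,[0,0,2],0],[0,[0,0,2],0],[0,[0,0,2],0],[0,[0,0,2],0],[0,[0,0,0],0]]}}

```text
time_s: 18.05
position: [0.5803, -0.0879, 0.1498]
tcp_rot: [[0.503, 0.865, -0.0], [0.865, -0.503, 0.0], [-0.0, -0.0, -1.0]]
force: [0.4, -0.1, 0.2]
opening: 1.003
```

```bash
python3 look2.py 11
```

```text
18.05 [ 0.5803 -0.0879  0.1498] [ 0.8645 -0.5026 -0.0003] [ 0.3601 -0.0726  0.1577] [-0.0696 -0.0924 -0.0245] 1.0026228863409652
axis in tool mm [-0.064   0.5996 12.2815]
wrist
side 1 1094 outer [59.4087  7.1843 21.9207] top [48.1104 -2.7849 59.7251]
side -1 1127 outer [-59.6067   7.9982  22.3923] top [-48.0775 -10.7757  75.8067]
scene
side 1 58 outer [60.6034 -0.3091 20.9389] top [ 33.7174  12.5272 184.5313]
side -1 69 outer [-59.9592   6.6723  21.654 ] top [-48.5138 -11.6745  75.0426]
```

View pics/v11.png

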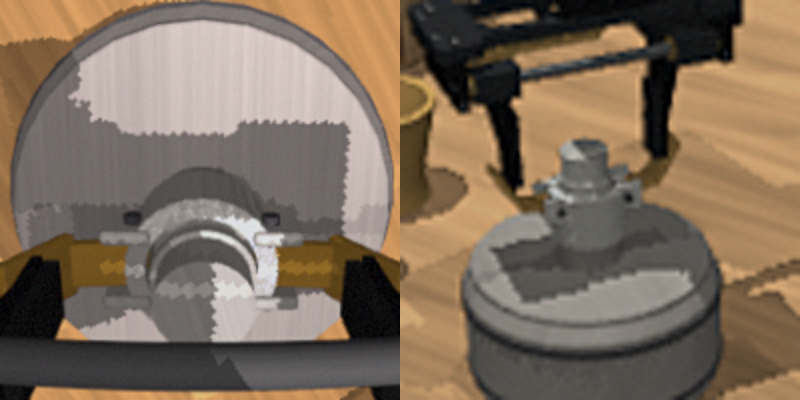

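Both arms are swinging evenly, with tips at ±59.5 mm out and +22 mm above the rim.

>>> {"fn": "servo_tool", "kwargs": {"increments": [[0,[0,0,2],0],[0,[0,0,2],0],[0,[0,0,2],0],[0,[0,0,2],0]]}}

```text
time_s: 18.65
position: [0.5805, -0.088, 0.142]
tcp_rot: [[0.503, 0.865, 0.0], [0.865, -0.503, -0.0], [0.0, 0.0, -1.0]]
force: [0.4, 0.1, 2.8]
opening: 0.999
```

>>> {"fn": "servo_tool", "kwargs": {"increments": [[0,[0,0,2],0],[0,[0,0,2],0],[0,[0,0,2],0],[0,[0,0,2],0]]}}

```text
time_s: 19.15
position: [0.5805, -0.088, 0.134]
tcp_rot: [[0.503, 0.865, 0.0], [0.865, -0.503, -0.0], [0.0, 0.0, -1.0]]
force: [0.8, 0.5, 4.0]
opening: 1.0
```

```bash
python3 look2.py 12
```

```text
19.15 [ 0.5805 -0.088   0.134 ] [ 0.8645 -0.5026  0.0003] [0.7671 0.5255 3.979 ] [-0.0408 -0.0791  0.0213] 0.9999681925882951
axis in tool mm [-0.0695  0.4091 -3.4555]
wrist
side 1 1223 outer [66.5336  4.8463  7.1526] top [48.104  -2.5237 44.3866]
side -1 1284 outer [-67.1431   5.1632   8.6186] top [-48.4003 -11.6958  59.0634]
scene
side 1 62 outer [68.0844 -0.6012  5.8202] top [ 35.7735 -11.0782 174.0406]
side -1 70 outer [-68.1658   2.2844   6.8847] top [-50.0494  -3.5567  53.3939]
```

View pics/v12.png

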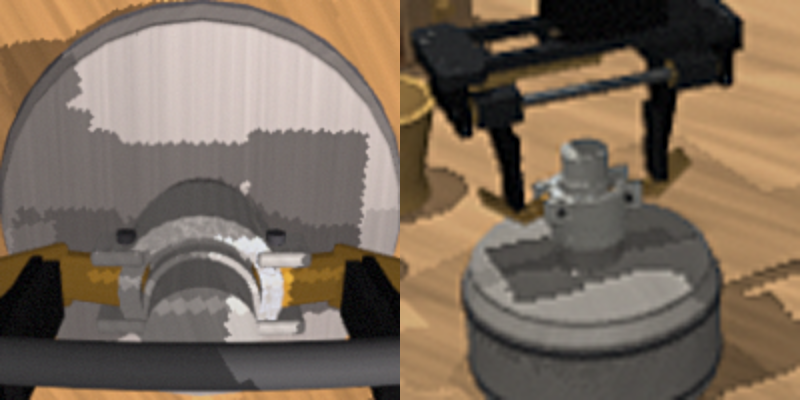

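>>> {"fn": "servo_tool", "kwargs": {"increments": [[0,[0,0,2],0],[0,[0,0,2],0],[0,[0,0,2],0],[0,[0,0,2],0]]}}

```text
time_s: 19.75
position: [0.5806, -0.0881, 0.1267]
tcp_rot: [[0.503, 0.865, 0.001], [0.865, -0.503, -0.0], [0.0, 0.001, -1.0]]
force: [-1.9, 0.1, 10.4]
opening: 0.998
```

>>> {"fn": "servo_tool", "kwargs": {"increments": [[0,[0,0,2],0],[0,[0,0,2],0],[0,[0,0,2],0]]}}

```text
time_s: 20.12
position: [0.5815, -0.0885, 0.1219]
tcp_rot: [[0.502, 0.865, 0.003], [0.865, -0.502, -0.001], [0.0, 0.003, -1.0]]
force: [-2.3, 0.3, 13.4]
opening: 0.997
```

```bash
python3 look2.py 13
```

```text
20.125 [ 0.5815 -0.0885  0.1219] [ 0.8648 -0.5022  0.0032] [-2.3169  0.3202 13.4132] [-0.0704  0.1685  0.1162] 0.9968309555371752
axis in tool mm [ -0.1415  -0.6591 -15.5861]
wrist
side 1 1139 outer [ 67.7797   3.5101 -11.6826] top [45.9528 -9.6751 33.6656]
side -1 1172 outer [-69.0041   3.1696 -10.4814] top [-46.8955 -10.6331  46.8873]
scene
side 1 65 outer [ 69.2953   1.4434 -13.4917] top [ 35.0619  -1.8814 179.3089]
side -1 60 outer [-68.5905   0.5061 -11.7077] top [-47.0832  -9.7326  53.1821]
```

View pics/v13.png

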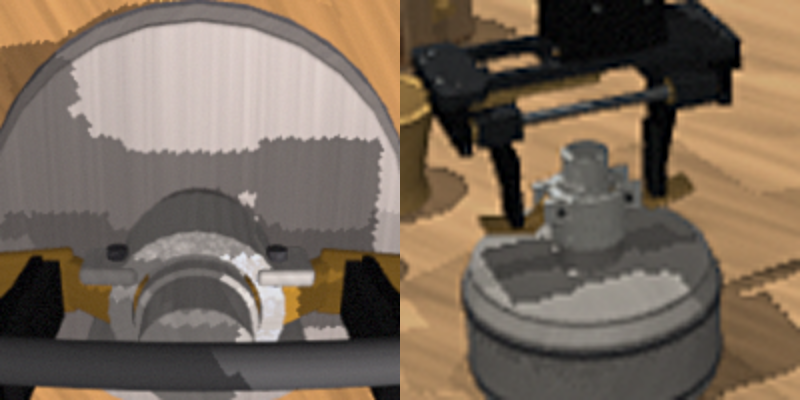

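>>> {"fn": "servo_tool", "kwargs": {"increments": [[0,[0,0,1.5],0],[0,[0,0,1.5],0],[0,[0,0,1.5],0]]}}

```text
time_s: 20.6
position: [0.5829, -0.0893, 0.118]
tcp_rot: [[0.502, 0.865, 0.006], [0.865, -0.502, -0.003], [0.0, 0.007, -1.0]]
force: [-0.1, -2.3, 13.3]
opening: 1.001
```

>>> {"fn": "servo_tool", "kwargs": {"increments": [[0,[0,0,1],0],[0,[0,0,1],0],[0,[0,0,1],0]]}}

```text
time_s: 20.98
position: [0.5841, -0.09, 0.1158]
tcp_rot: [[0.502, 0.865, 0.009], [0.865, -0.502, -0.004], [0.001, 0.01, -1.0]]
force: [0.8, -3.0, 18.0]
opening: 1.0
```

```bash
python3 look2.py 14
```

```text
20.975 [ 0.5841 -0.09    0.1158] [ 0.8648 -0.502   0.0098] [ 0.7819 -2.9689 18.045 ] [-0.3949 -0.0561  0.0872] 1.0002745546282747
axis in tool mm [ -0.1331  -3.5265 -21.7145]
wrist
side 1 1050 outer [ 65.3113   5.871  -21.2168] top [53.4481 -3.2613 27.464 ]
side -1 891 outer [-66.3164   1.6815 -22.4916] top [-44.5952 -11.1983  40.8783]
scene
side 1 81 outer [ 63.9425  -1.9956 -13.0753] top [ 37.4209  -2.3098 177.9353]
side -1 48 outer [-65.175    2.7543 -23.2221] top [-45.0176 -12.058   45.1285]
```

>>> {"fn": "servo_tool", "kwargs": {"increments": [[0,[0,-1,0],0],[0,[0,-1,0],0],[0,[0,-1,0],0],[0,[0,0,0],0]]}}

```text
time_s: 21.58
position: [0.5828, -0.0891, 0.1156]
tcp_rot: [[0.502, 0.865, 0.012], [0.865, -0.502, -0.005], [0.001, 0.013, -1.0]]
force: [3.8, -2.9, 13.3]
opening: 1.0
```

```bash
python3 look2.py 15
```

```text
21.575 [ 0.5828 -0.0891  0.1156] [ 0.8645 -0.5024  0.0128] [ 3.8157 -2.9494 13.3399] [-0.4908 -0.5554  0.0552] 1.0001815076364766
axis in tool mm [ -0.2918  -1.8994 -21.9481]
wrist
side 1 991 outer [ 65.2376   5.1193 -21.5732] top [ 50.2197 -10.8562  30.6174]
side -1 899 outer [-66.1198   2.6967 -23.2166] top [-46.0725 -10.5093  41.0582]
scene
side 1 76 outer [ 64.174    0.7413 -21.5874] top [ 34.6132  -6.1777 177.8357]
side -1 41 outer [-66.351    2.1601 -25.3125] top [-50.6007  -5.9646  39.2242]
```

View pics/v15.png

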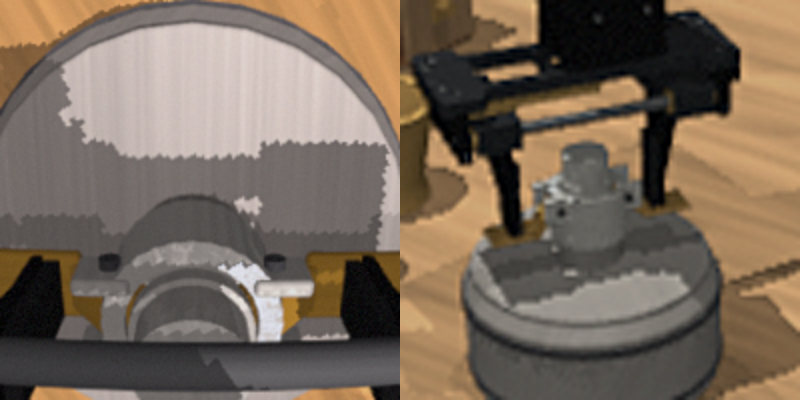

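>>> {"fn": "servo_tool", "kwargs": {"increments": [[0,[0,0,1],0],[0,[0,0,1],0],[0,[0,0,1],0]]}}

```text
time_s: 22.05
position: [0.5819, -0.0885, 0.1133]
tcp_rot: [[0.503, 0.865, 0.01], [0.865, -0.502, -0.004], [0.001, 0.011, -1.0]]
force: [1.2, -0.9, 14.7]
opening: 1.0
```

```bash
python3 look2.py 16
```

```text
22.05 [ 0.5819 -0.0885  0.1133] [ 0.8645 -0.5025  0.0107] [ 1.1684 -0.8722 14.7382] [-0.2169 -0.124  -0.0696] 0.9998765845592449
axis in tool mm [ -0.3645  -0.8286 -24.2317]
wrist
side 1 859 outer [ 63.5902   5.0055 -25.2283] top [ 48.8488 -10.0672  26.0872]
side -1 788 outer [-63.821    4.029  -27.3276] top [-47.2244 -10.8017  38.4629]
scene
side 1 67 outer [ 61.6088   3.7013 -26.3733] top [ 32.7258  -9.9657 176.3348]
side -1 30 outer [-63.6539  -0.6832 -29.1533] top [-48.3499 -13.4498  46.6808]
```

>>> {"fn": "servo_tool", "kwargs": {"increments": [[0,[0,0,0.7],0],[0,[0,0,0.7],0],[0,[0,0,0.6],0]]}}

```text
time_s: 22.52
position: [0.5799, -0.0873, 0.11]
tcp_rot: [[0.503, 0.865, 0.005], [0.865, -0.503, -0.002], [0.001, 0.006, -1.0]]
force: [-0.5, -0.6, 14.7]
opening: 1.0
```

```bash
python3 look2.py 17
```

```text
22.525 [ 0.5799 -0.0873  0.11  ] [ 0.8645 -0.5025  0.0057] [-0.5334 -0.6176 14.7411] [-0.0355 -0.0029  0.0365] 1.0001710364774294
axis in tool mm [ -0.3954   1.3941 -27.4694]
wrist
side 1 656 outer [ 60.5872   5.6519 -31.2911] top [ 46.8971 -10.2181  25.3553]
side -1 722 outer [-60.9232   6.5135 -31.4072] top [-48.9481 -10.1942  36.0535]
scene
side 1 75 outer [ 58.8162   1.9551 -21.4478] top [ 32.3262  -5.8533 177.6125]
side -1 39 outer [-60.9105   8.1404 -32.0187] top [-49.3405 -10.0426  32.8811]
```

View pics/v17.png

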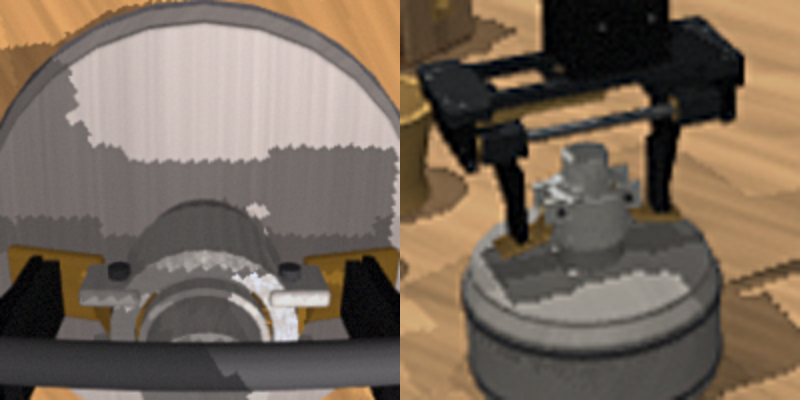

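Both tips are near home, at -31.3 and -31.4 mm. Finishing in very small steps while watching for the stops.

>>> {"fn": "servo_tool", "kwargs": {"increments": [[0,[0,0,0.3],0],[0,[0,0,0.3],0]]}}

```text
time_s: 22.88
position: [0.58, -0.0873, 0.1097]
tcp_rot: [[0.502, 0.865, 0.005], [0.865, -0.502, -0.002], [0.001, 0.006, -1.0]]
force: [-1.6, -0.1, 17.7]
opening: 1.0
```

>>> {"fn": "servo_tool", "kwargs": {"increments": [[0,[0,0,0.3],0],[0,[0,0,0.3],0]]}}

```text
time_s: 23.12
position: [0.58, -0.0874, 0.1096]
tcp_rot: [[0.502, 0.865, 0.006], [0.865, -0.502, -0.002], [0.001, 0.006, -1.0]]
force: [-0.8, 0.2, 20.7]
opening: 0.993
```

```bash
python3 look2.py 18
python3 - <<'E'
from h import *
p=cv2.imread("pics/w18raw.png"); cv2.imwrite("pics/w18z.png",cv2.resize((255*(p[210:300,140:370]/255.)**.6).astype(np.uint8),(782,306),interpolation=cv2.INTER_CUBIC))
E
```

```text
23.125 [ 0.58   -0.0874  0.1096] [ 0.8646 -0.5025  0.0058] [-0.7536  0.1623 20.733 ] [0.1564 0.421  0.0163] 0.992882116222901
axis in tool mm [ -0.3954   1.3085 -27.8587]
wrist
side 1 655 outer [ 60.3088   5.7126 -32.0542] top [ 47.4354 -10.9392  23.8548]
side -1 724 outer [-60.794    6.8337 -31.6991] top [-49.2425 -10.9356  34.8731]
scene
side 1 77 outer [ 58.3151   1.8009 -32.2373] top [ 31.9597  -7.1159 177.1494]
side -1 38 outer [-61.5154   6.642  -32.9426] top [-49.9297 -11.0154  39.8823]
```

View pics/w18z.png

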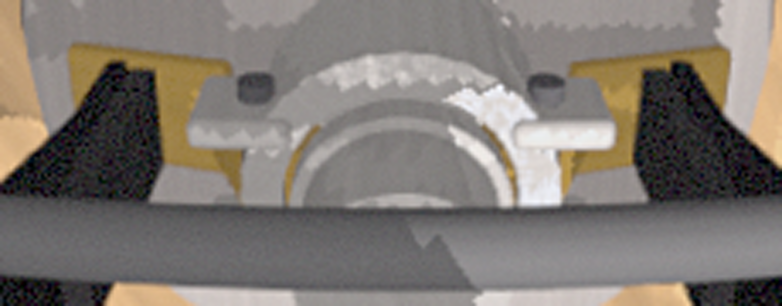

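Both tips are at the home height. The moment shows the cam_b side on its stop first, so I'll lift off, look unobstructed, and then gently check each arm on its own.

>>> {"fn": "servo_tool", "kwargs": {"increments": [[0,[0,0,-2],0],[0,[0,0,-10],0],[0,[0,0,-20],0],[0,[0,0,-30],0],[0,[0,0,-20],0]]}}

```text
time_s: 23.85
position: [0.5773, -0.0863, 0.1889]
tcp_rot: [[0.503, 0.865, -0.001], [0.865, -0.503, 0.0], [-0.0, -0.001, -1.0]]
force: [0.3, 0.5, 0.7]
opening: 1.0
```

>>> {"fn": "servo_tool", "kwargs": {"increments": [[0,[0,0,-20],0],[0.5,[0,0,0],0],[1,[0,0,0],0],[1,[0,0,0],0],[1,[0,0,0],0]]}}

```text
time_s: 24.48
position: [0.5773, -0.0864, 0.2074]
tcp_rot: [[0.503, 0.864, -0.002], [0.864, -0.503, 0.001], [-0.0, -0.002, -1.0]]
force: [0.1, 0.3, -0.1]
opening: 0.631
```

```bash
python3 look2.py 19
python3 - <<'E'
from h import *
p=cv2.imread("pics/w19raw.png"); cv2.imwrite("pics/w19z.png",cv2.resize((255*(p[130:260,160:350]/255.)**.6).astype(np.uint8),(760,520),interpolation=cv2.INTER_CUBIC))
E
```

```text
24.475 [ 0.5773 -0.0864  0.2074] [ 0.8645 -0.5027 -0.0018] [ 0.055   0.3162 -0.0896] [-0.0262  0.0043  0.0144] 0.6312943055658781
axis in tool mm [ 0.1117  4.1244 69.9277]
wrist
side 1 716 outer [ 60.0707   0.9883 -31.9255] top [ 28.8964 -11.0082 123.7097]
side -1 756 outer [-61.1535   1.1495 -31.6717] top [-35.4536 -11.111  125.6348]
scene
side 1 95 outer [ 59.4903   1.9339 -32.2293] top [ 47.1309  -7.8789 134.4811]
side -1 64 outer [-60.9296   3.0275 -32.0487] top [-34.0273 -10.514  128.3311]
```

View pics/w19z.png

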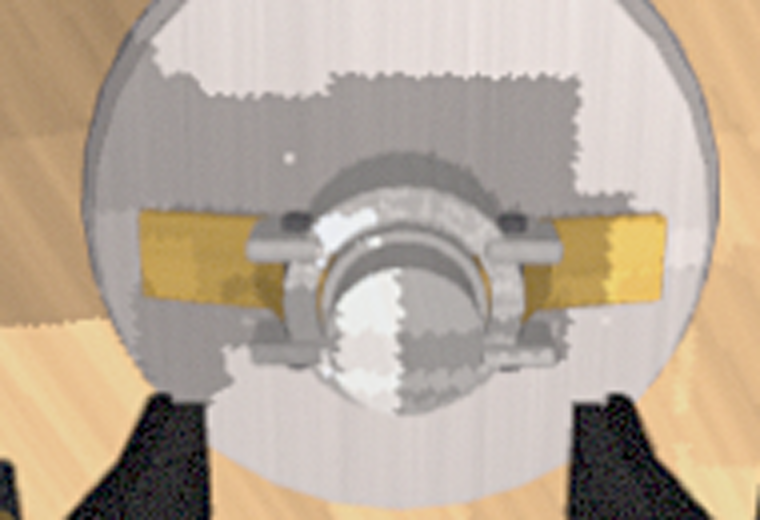

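Unobstructed, both tabs lie symmetric in the crop, with outer ends at (140,255) and (662,258), 60 to 61 mm out and 32 mm below the rim. I'll check each separately with the closed fingers, cam_a first.

>>> {"fn": "servo_tool", "kwargs": {"increments": [[1,[0,20,0],0],[1,[0,25,0],0],[1,[0,17,0],0],[1,[0,0,0],0],[1,[0,0,0],0]]}}

```text
time_s: 25.2
position: [0.6305, -0.1172, 0.2079]
tcp_rot: [[0.503, 0.865, -0.002], [0.865, -0.503, 0.001], [-0.0, -0.002, -1.0]]
force: [0.5, 0.1, 0.6]
opening: 0.024
```

>>> {"fn": "servo_tool", "kwargs": {"increments": [[1,[0,0,30],0],[1,[0,0,30],0],[1,[0,0,20],0],[1,[0,0,8],0],[1,[0,0,4],0]]}}

```text
time_s: 25.82
position: [0.6312, -0.1174, 0.1164]
tcp_rot: [[0.502, 0.865, -0.0], [0.865, -0.502, 0.0], [-0.0, -0.0, -1.0]]
force: [0.6, 0.3, 0.0]
opening: 0.005
```

```bash
python3 look2.py 20
```

```text
25.825 [ 0.6312 -0.1174  0.1164] [ 0.8647 -0.5023 -0.0001] [0.5572 0.3215 0.0215] [-0.0135 -0.0714  0.0207] 0.0049917888461077685
axis in tool mm [ -0.1522 -58.205  -21.0672]
wrist
side 1 963 outer [ 60.0093   4.0023 -10.2546] top [60.5613  4.9728 47.7496]
side -1 543 outer [-61.2798   0.6172 -31.6393] top [-25.3531   9.4389   1.1127]
scene
side 1 70 outer [72.1403 -6.7345 21.1466] top [73.229  -4.5311 25.8358]
side -1 42 outer [-62.5906   1.6943 -33.7384] top [-31.9362   6.4184 -22.1713]
```

View pics/v20.png

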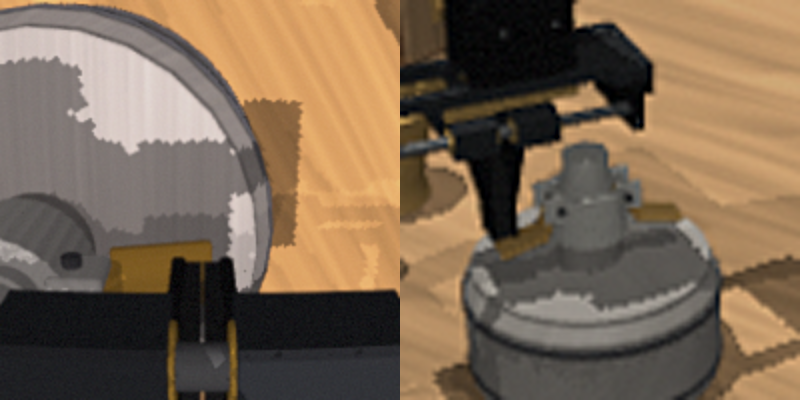

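>>> {"fn": "servo_tool", "kwargs": {"increments": [[1,[0,-4,2],0],[1,[0,0,2],0],[1,[0,0,2],0],[1,[0,0,0.5],0]]}}

```text
time_s: 26.42
position: [0.628, -0.1157, 0.1098]
tcp_rot: [[0.503, 0.865, -0.0], [0.865, -0.503, 0.0], [0.0, -0.0, -1.0]]
force: [0.1, 0.0, 0.2]
opening: 0.005
```

>>> {"fn": "servo_tool", "kwargs": {"increments": [[1,[0,0,0.5],0],[1,[0,0,0.5],0]]}}

```text
time_s: 26.68
position: [0.6281, -0.1157, 0.1089]
tcp_rot: [[0.503, 0.865, 0.0], [0.865, -0.503, -0.0], [0.0, 0.0, -1.0]]
force: [-0.4, 0.2, 2.2]
opening: 0.005
```

>>> {"fn": "servo_tool", "kwargs": {"increments": [[1,[0,0,0.5],0],[1,[0,0,0.5],0]]}}

```text
time_s: 26.92
position: [0.6282, -0.1157, 0.1087]
tcp_rot: [[0.503, 0.865, 0.001], [0.865, -0.503, -0.0], [0.0, 0.001, -1.0]]
force: [-1.7, 0.8, 6.9]
opening: 0.004
```

>>> {"fn": "servo_tool", "kwargs": {"increments": [[1,[0,0,0.5],0],[1,[0,0,0.5],0]]}}

```text
time_s: 27.18
position: [0.6284, -0.1158, 0.1085]
tcp_rot: [[0.502, 0.865, 0.001], [0.865, -0.502, -0.001], [0.0, 0.001, -1.0]]
force: [-3.1, 1.3, 11.2]
opening: 0.008
```

>>> {"fn": "servo_tool", "kwargs": {"increments": [[1,[0,0,0.5],0],[1,[0,0,0],0]]}}

```text
time_s: 27.42
position: [0.6286, -0.1159, 0.1084]
tcp_rot: [[0.503, 0.865, 0.002], [0.865, -0.503, -0.001], [0.0, 0.002, -1.0]]
force: [-3.2, 0.1, 9.6]
opening: 0.007
```

Cam_a carries 11 N without moving, so it is on its stop. Now the same light check on cam_b.

>>> {"fn": "servo_tool", "kwargs": {"increments": [[1,[0,0,-3],0],[1,[0,0,-25],0],[1,[0,0,-40],0],[1,[0,0,-30],0],[1,[0,-20,0],0]]}}

```text
time_s: 28.05
position: [0.6135, -0.1069, 0.2072]
tcp_rot: [[0.503, 0.864, 0.008], [0.864, -0.503, -0.003], [0.001, 0.008, -1.0]]
force: [-0.4, 0.2, -1.0]
opening: 0.008
```

>>> {"fn": "servo_tool", "kwargs": {"increments": [[1,[0,-35,0],0],[1,[0,-35,0],0],[1,[0,-19,0],0],[1,[0,0,0],0],[1,[0,0,0],0]]}}

```text
time_s: 28.68
position: [0.5349, -0.0615, 0.2045]
tcp_rot: [[0.503, 0.864, 0.002], [0.864, -0.503, -0.001], [0.0, 0.002, -1.0]]
force: [-0.4, -0.6, 0.2]
opening: 0.005
```

```bash
python3 look2.py 21
```

```text
28.675 [ 0.5349 -0.0615  0.2045] [ 0.8645 -0.5027  0.0017] [-0.3963 -0.6392  0.2198] [-0.062  -0.0741  0.0456] 0.005340187805981246
axis in tool mm [-0.1263 53.0779 67.0449]
wrist
side 1 511 outer [ 60.2534   1.1708 -31.9807] top [ 25.5821   8.4068 138.6684]
side -1 983 outer [-61.7388   3.1827  -8.5541] top [-54.2315  -1.5868 130.0301]
scene
side 1 78 outer [ 59.5085   1.671  -31.0328] top [ 33.5486   1.5535 138.192 ]
side -1 60 outer [-60.8939   5.073    7.9266] top [-29.43     3.8439 127.4555]
```

View pics/v21.png

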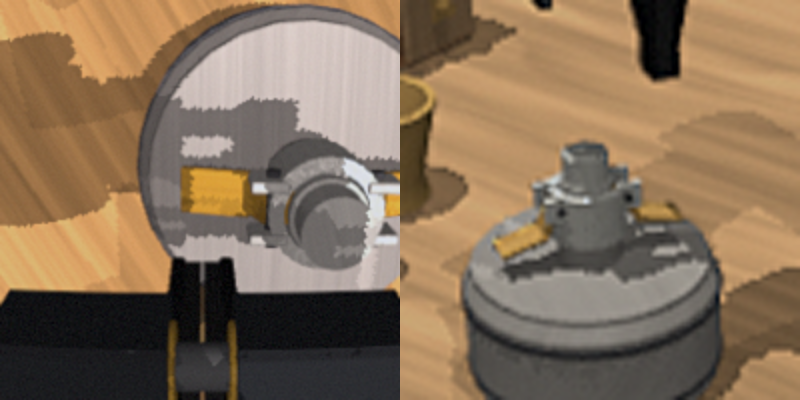

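>>> {"fn": "servo_tool", "kwargs": {"increments": [[1,[0,-1.5,30],0],[1,[0,0,35],0],[1,[0,0,18],0],[1,[0,0,7],0],[1,[0,0,2],0]]}}

```text
time_s: 29.4
position: [0.533, -0.0605, 0.1122]
tcp_rot: [[0.503, 0.864, 0.0], [0.864, -0.503, -0.0], [0.0, 0.0, -1.0]]
force: [-0.0, -0.5, 0.6]
opening: 0.007
```

>>> {"fn": "servo_tool", "kwargs": {"increments": [[1,[0,0,1],0],[1,[0,0,1],0]]}}

```text
time_s: 29.65
position: [0.533, -0.0603, 0.1111]
tcp_rot: [[0.503, 0.865, 0.002], [0.865, -0.503, -0.001], [0.0, 0.002, -1.0]]
force: [0.4, 0.3, 0.2]
opening: 0.006
```

>>> {"fn": "servo_tool", "kwargs": {"increments": [[1,[0,0,0.5],0],[1,[0,0,0.5],0]]}}

```text
time_s: 29.9
position: [0.5326, -0.0602, 0.1096]
tcp_rot: [[0.503, 0.865, 0.001], [0.865, -0.503, -0.0], [0.0, 0.001, -1.0]]
force: [-0.0, -0.2, -0.2]
opening: 0.007
```

>>> {"fn": "servo_tool", "kwargs": {"increments": [[1,[0,0,0.5],0],[1,[0,0,0.5],0]]}}

```text
time_s: 30.15
position: [0.5325, -0.0601, 0.1088]
tcp_rot: [[0.503, 0.865, 0.0], [0.865, -0.503, -0.0], [0.0, 0.0, -1.0]]
force: [0.4, 0.3, 5.7]
opening: 0.006
```

>>> {"fn": "servo_tool", "kwargs": {"increments": [[1,[0,0,0.5],0],[1,[0,0,0.5],0]]}}

```text
time_s: 30.4
position: [0.5326, -0.0602, 0.1086]
tcp_rot: [[0.502, 0.865, 0.001], [0.865, -0.502, -0.0], [0.0, 0.001, -1.0]]
force: [-2.5, 0.1, 11.9]
opening: 0.005
```

>>> {"fn": "servo_tool", "kwargs": {"increments": [[1,[0,0,0.5],0],[1,[0,0,0.5],0]]}}

```text
time_s: 30.65
position: [0.5327, -0.0602, 0.1084]
tcp_rot: [[0.502, 0.865, 0.001], [0.865, -0.502, -0.001], [0.0, 0.001, -1.0]]
force: [-3.5, 1.0, 17.1]
opening: 0.006
```

Cam_b's stop is at the same height (0.1086 m against 0.1087 m for cam_a), so both are home. I'll retreat and take a final look.

>>> {"fn": "servo_tool", "kwargs": {"increments": [[1,[0,0,-3],0],[1,[0,0,-15],0],[1,[0,0,-35],0],[1,[0,0,-45],0],[1,[0,0,-40],0]]}}

```text
time_s: 31.28
position: [0.5325, -0.0601, 0.2464]
tcp_rot: [[0.503, 0.865, 0.001], [0.865, -0.503, -0.0], [0.0, 0.001, -1.0]]
force: [0.3, 0.0, 0.3]
opening: 0.007
```

>>> {"fn": "servo_tool", "kwargs": {"increments": [[1,[-40,0,-20],0],[1,[-40,0,0],0],[1,[0,0,0],0],[1,[0,0,0],0]]}}

```text
time_s: 31.78
position: [0.4923, -0.129, 0.2646]
tcp_rot: [[0.503, 0.864, 0.0], [0.864, -0.503, 0.001], [0.001, -0.0, -1.0]]
force: [0.6, -0.1, -0.5]
opening: 0.002
```

```bash
python3 look2.py 22
python3 - <<'E'
from h import *
q,d=bot.capture("scene"); P,u,v=world("scene",d,bot.camera_info("scene"))
n=np.hypot(P[:,0]-.583,P[:,1]+.0865); m=(n<.013)&(P[:,2]>.12)&(P[:,2]<.2); print("head top z",np.percentile(P[m,2],[50,90,97]))
cv2.imwrite("pics/fin.png",np.hstack([cv2.resize(q[120:300,150:420],(600,400),interpolation=cv2.INTER_CUBIC)]))
E
```

```text
31.775 [ 0.4923 -0.129   0.2646] [ 0.8642 -0.5032 -0.    ] [ 0.6404 -0.067  -0.5263] [ 0.0179 -0.0581  0.0379] 0.0020971351339565546
axis in tool mm [ 79.6596  56.0217 127.1001]
wrist
side 1 458 outer [ 59.8299  -0.0326 -32.127 ] top [29.6024  2.9229  1.265 ]
side -1 707 outer [-61.8864   0.477  -31.7321] top [-26.4452   0.0207  -5.2918]
scene
side 1 75 outer [ 59.5118  -1.1681 -31.099 ] top [ 28.8169  -0.6288 -15.5649]
side -1 42 outer [-61.8152   1.2776 -32.7469] top [-32.8351   6.47   -22.3533]
head top z [0.1594 0.1612 0.1616]
```

View pics/fin.png

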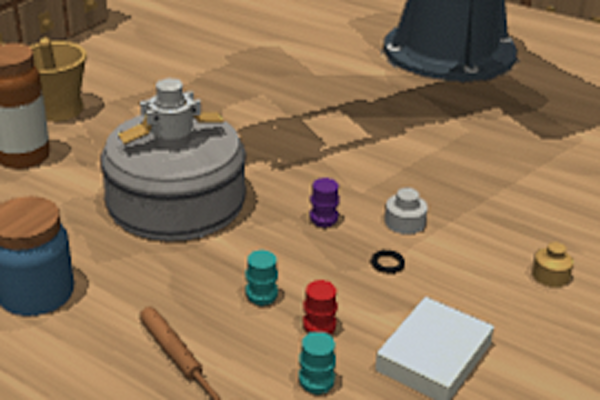

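View pics/w22raw.png

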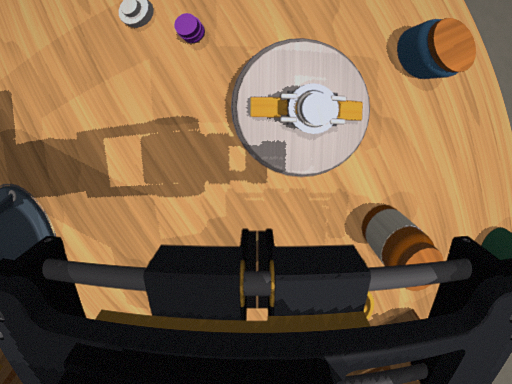

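Both tabs lie flat at (265,106) and (350,110) in the wrist view, with the plug head upright between them at (318,105). Head top is at 0.161 m, drawn down about 2 to 2.5 mm. The rest of the counter looks untouched.

```bash
python3 -c "
from rig import bot
print(bot.hand_in())"
```

```text
the job is handed in; nothing more can be done
None
```

The canister is closed and handed in at about 32 s: the steel grooved plug is on its seat and both cam arms are down on their stops.

I gripped the plug by its head and lowered it upright into the coupler with both arms raised. I stopped when the force showed its weight had moved onto the seat. I then pressed both tabs down together with the open fingers, at no more than about 21 N in all. Throughout, the two tips stayed within about 2 mm of each other once both were in contact.

**Last checks:**
- **Arms home:** pressed one at a time with closed fingers, the arms stopped at the same height (0.1087 m and 0.1086 m). Cam_a held against about 11 N and cam_b against about 17 N. Both tips measured about 60–62 mm out and 31–33 mm below the rim.
- **Plug drawn down:** its head top is at about 0.161 m. I estimate it came down about 2 to 2.5 mm. Camera depth is only good to 1–2 mm, so that is a weak check.
- **Rest of the counter:** everything visible in the final pictures looks unmoved, and the robot is clear of it all.

**What disagreed:** near the end of the joint press the tool sidestepped up to 3.5 mm and tilted slightly, so cam_b met its stop just before cam_a. That is why I checked each arm separately. A few of the scene camera's arm-tip readings were off when a finger was in view, so I relied on the wrist camera for those.

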